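# Nest and clamp a microscope lens cell with a T-handle screw

## Task

Fetch the black lens cell with the orange band, set it down gently and upright on the fixture's plate and nudge it home against both brass pins, then let go of it. Then lower the blue clamp on it by turning the T-handle clockwise (seen from above), half turn by half turn, until the screw comes up against its stop and the sprung foot holds the cell. Leave the other things on the bench where they are.

Things in the scene. Friction and masses are not known exactly. Their poses are not given: they have to be found in the camera images.
- lens_cell_center (a point): Centre (half-way up) of the loose lens cell: upright black disc 58 mm in diameter, 34 mm high, with an orange band near the top and a small blue-tinted glass in its top face; about 0.22 kg. z axis up. It starts on the bench (height 0) in one of three spots left or right of the fixture; a jar and a ring stand in the other two.
- lens_cell: The same lens cell; origin at the centre of its underside.
- nest (a point): Where the underside centre of the seated cell belongs, on the plate's top face. x axis across the plate, y axis from the screw to the nest and on to the open end, z up. Two brass pins, 12 mm in diameter, 22 mm high, stand at x = +-27 mm, y = -22 mm of it: a cell pushed towards -y stops against both, centred over this point. Plate and both pins make the three-point contact.
- fixture: Aluminium plate, 12 mm thick, fixed to the bench (place and yaw vary), spanning x -55 to 55 mm and y -105 to 130 mm of its frame, with axes as those of the nest; origin on the bench. The nest lies at x 0, y 45 mm; its +y side is open.
- strap: Blue clamp strap, a nut on the upright screw, 24 mm wide, reaching 83 mm from the screw axis towards the nest. Origin on the axis at its underside; its top is 10 mm higher (14 mm at the screw). At the start its underside is 53 to 56 mm above the plate; it sinks 16 mm per clockwise turn of the T-handle.
- foot: Black rubber foot under the strap's tip, 13 mm in diameter, over the point x 0, y -23 mm of the nest frame; origin at its lower face, 8 mm under the strap and at the start at least 11 mm above the top of a seated cell. Sprung (2 N per mm, 8 mm travel). It reaches the cell's top at about 5.5 rad of the handle joint and ends pressing with about 10 N.
- screw_axis (a point): Centre of the T-handle on its upright screw axis, at the height of the bar: 138 mm above the plate and 100 mm from the nest centre on the -y side. Fixed to the fixture; axes as those of the nest. The handle does not rise or sink as it turns.
- bar_end_a (a point): Gripping point in the middle of one orange sleeve of the T-handle's level round bar, 50 mm from the screw axis, on the bar's centre line. The bar is 130 mm long and 13 mm thick at the sleeves (32 to 65 mm from the axis); the hub in the middle is 26 mm in diameter. Turns with the handle.
- bar_end_b (a point): The same point on the opposite arm of the bar.
- t_handle (a joint): Turning angle of the T-handle in rad, growing clockwise seen from above. It starts between 0 and 1.0, with the bar roughly across the plate, and runs to a hard stop at 7.5 (a little over two half turns from the start). It stays where it is left; turning takes about 0.12 N m (2 to 3 N at the sleeves).
- flux_jar: Bystander: amber jar, 54 mm in diameter, 60 mm high; origin under its centre.
- spacer_ring: Bystander: bare aluminium ring, 60 mm in diameter, 20 mm high; origin under its centre.
- circuit_board: Bystander: green circuit board 90 x 130 mm lying flat.
- screwdriver: Bystander: screwdriver 170 mm long with a yellow handle, lying on the right.
- brush: Bystander: blue brush 160 mm long, lying on the right.
- alcohol_bottle: Bystander: white bottle, 64 mm in diameter, 150 mm high, on the left.
- pen_cup: Bystander: empty grey cup, 76 mm wide, 90 mm high, on the left.

How it is judged:
By the outcome, as a careful person would: the job done as asked, in the order asked, and still so for the second after the job is handed in, with the robot touching nothing.
It also fails if it takes over 72 s, if anything falls off the work surface, if the arm or the gripper's body presses on something with over 40 N, if the wrist force passes 120 N, or if a joint passes its speed limit or range.

## Robot

A 6-joint arm with a two-finger parallel gripper is mounted at the origin on the work surface. World frame = base frame: x ahead of the robot, y to its left, z up, the work surface at z = 0. Lengths are in m, angles in rad, forces in N, time in s.
With the tool pointing down it reaches from about 0.3 to 0.95 m from the base axis. Payload 3.1 kg.
Tool frame: the origin (TCP) lies at the very end of the fingers, on their centre line; the grasp point (between the pads) lies 19 mm behind it; z points along the fingers, y is the direction in which the jaws open and shut (so a half turn about z gives the same grasp; the last joint's range is limited). The gripper opens to 85 mm and grips with 20 to 120 N. Pads are 22 mm wide; open, the fingers measure 114 mm over their backs; the gripper's body (76 mm by 85 mm) begins 54 mm behind the grasp point. The pads swing forward as they close: fully open they stand 13 mm farther back than shut.
Start: joints at [1.104, 0.308, 1.634, -0, 1.2, -0.07], TCP at [0.242, 0.576, 0.195] pointing down, gripper open.
Joint ranges: [-3.06, 3.06], [-0.79, 1.96], [0.05, 2.63], [-1.19, 4.34], [0.05, 2.64], [-2.94, 2.94]. Speed limits (rad/s): [2.79, 2.79, 3.14, 3.14, 3.14, 3.14].

## Interface

Orientations are given as a rotation vector (axis times angle).
In Python, from rig import arm gives the robot as it stands. The module is installed in compiled form; this text tells all that it offers.
- The arm moves only by the shell command python3 -m pendant 'ROWS'. ROWS is JSON, a list of rows, each an object with "linear": the shift along the tool's x, y, z in m, a list of three; "twist": the turn, a rotation vector about the tool's x, y, z in degrees, a list of three; "hand": the opening, from 0 (shut) to 1 (fully open). In form: [{"linear": [tx, ty, tz], "twist": [rx, ry, rz], "hand": hand}, ...]. A call has 1 to 5 rows; each row shifts and turns the pose as measured when the row begins, along the tool's axes as they then stand; what a row does not reach is not made up. A row lasts 1/10 s, in which the tool goes at most 50 mm and 8.59 degrees, less where a joint would pass 70% of its speed; a pose out of reach is approached as far as the arm can. A call with a gripper value outside its range is refused whole. The fingers move at their own pace and stop on an object; the grip force is fixed at half the most. Time passes only in rows, so rows that do not move let the fingers close. It gives the time, the measured TCP pose, the force and the opening at its end, in the units of the state.
- arm.state(): the state, without advancing time (a new reading comes with each control period).
- arm.capture(name): name is "scene" or "top"; returns a dict with "color" (384x512x3 uint8, red, green, blue), "depth" (384x512 float32, m along the optical axis (not along the pixel's ray), 0 where there is no reading), "vertical_fov" (degrees; the focal length in pixels is half the picture's height over the tangent of half this angle, whatever the lens; pixels are square), "cx", "cy" (the principal point, pixels), "distortion" ([k1, k2, p1, p2, k3] as OpenCV has them; the pictures are not rectified), "R" (3x3) and "t" (3): a world point X has camera coordinates R X + t. Camera axes: x right, y down, z forward; pixel columns grow to the right and rows downward; lengths in m; the calibration is good to about 2 mm. A picture is of the moment at which its call begins.
- arm.hand_in(): hands the job in, once; it reports no verdict.
The state is a dict: "t": time; "joint_positions": joint angles; "dq": joint speeds; "effort": joint torques, N m; "ee_pos": TCP position; "eef_rot": TCP orientation; "contact_force": force on the tool from outside, world axes, zero at the start; "ft_torque": the same for the moment, N m; "width": opening from 0.0 (shut) to 1.0 (fully open).
Only numpy, scipy, OpenCV 4.12 (cv2) and the standard library are available. Lean on these libraries where they do the work, as an engineer would, in place of code of your own. Each camera call takes 0.05 s, during which the arm holds its last target. There are 200 camera calls.

## Working session

There is one attempt and no reset: what is moved stays moved. The work goes in short steps, Python scripts to look and compute and a shell command to move; the robot and the scene stay as the last step left them, time stands still between calls to the robot, and variables do not carry over. Pictures are saved under pics/ and viewed, about 8 in all and at most 12, crops included, and the job is handed in when it is done.

```bash
mkdir -p pics; cat > h.py <<'E'
import numpy as np, cv2
from rig import arm
from scipy.spatial.transform import Rotation as Ro
def K(c):
    f=c['color'].shape[0]/2/np.tan(np.radians(c['vertical_fov'])/2)
    return np.array([[f,0,c['cx']],[0,f,c['cy']],[0,0,1.]])
def ray(c,uv):
    p=cv2.undistortPoints(np.array(uv,float).reshape(-1,1,2),K(c),np.array(c['distortion'],float)).reshape(-1,2)
    d=np.c_[p,np.ones(len(p))]@np.array(c['R']); o=-np.array(c['R']).T@np.array(c['t']); return o,d
def onz(c,uv,z):
    o,d=ray(c,uv); return o+d*((z-o[2])/d[:,2])[:,None]
def proj(c,X):
    return cv2.projectPoints(np.array(X,float).reshape(-1,1,3),cv2.Rodrigues(np.array(c['R'],float))[0],np.array(c['t'],float),K(c),np.array(c['distortion'],float))[0].reshape(-1,2)
def cloud(c):
    h,w=c['depth'].shape; v,u=np.mgrid[:h,:w]
    p=cv2.undistortPoints(np.c_[u.ravel(),v.ravel()].astype(float).reshape(-1,1,2),K(c),np.array(c['distortion'],float)).reshape(-1,2)
    z=c['depth'].ravel()[:,None]
    return ((np.c_[p,np.ones(len(p))]*z-np.array(c['t']))@np.array(c['R'])).reshape(h,w,3)
def save(c,n,box=None,s=1):
    im=c['color'][...,::-1]
    if box: im=im[box[1]:box[3],box[0]:box[2]]
    cv2.imwrite(f'pics/{n}.png',cv2.resize(im,None,fx=s,fy=s,interpolation=cv2.INTER_CUBIC))
E
python3 - <<'E'
from h import *
for n in('scene','top'):
    c=arm.capture(n); save(c,n+'0',s=1.5); print(n,c['vertical_fov'],c['cx'],c['cy'],c['distortion'],-np.array(c['R']).T@c['t'],np.array(c['R']).round(2).tolist(),(c['depth']>0).mean())
print(arm.state())
E
```

```text
scene 47.11444490966138 250.98698800211713 192.41311907952078 [-0.12128253  0.          0.          0.          0.        ] [ 1.46128781 -0.5495269   1.17954444] [[0.54, 0.84, -0.0], [0.61, -0.39, -0.69], [-0.58, 0.37, -0.72]] 0.9961903889973959
top 46.541103216300314 255.9021689249844 194.596609860944 [0.01769312 0.         0.         0.         0.        ] [0.42966863 0.0060769  1.36288502] [[0.02, -1.0, -0.02], [-0.99, -0.02, -0.12], [0.12, 0.02, -0.99]] 0.9959665934244791
{'t': 0.1, 'joint_positions': array([ 1.10431669e+00,  3.08923620e-01,  1.63505184e+00, -1.71126759e-05,
        1.19972176e+00, -6.97154937e-02]), 'dq': array([ 0.00014732, -0.00038867, -0.00225766,  0.00078454,  0.00298911,
       -0.00076205]), 'effort': array([-7.31245746e-04, -4.16401899e+01, -2.77647775e+01, -1.25199467e-04,
        3.93962895e-03, -1.65244381e-05]), 'ee_pos': array([0.24118981, 0.57569254, 0.193662  ]), 'eef_rot': array([-0.619039  , -3.07944459,  0.00319383]), 'contact_force': array([-0.10120373,  0.10152946, -0.51658089]), 'ft_torque': array([-0.00140748,  0.05142478, -0.02146825]), 'width': 0.9984655721473764}
```

View pics/top0.png

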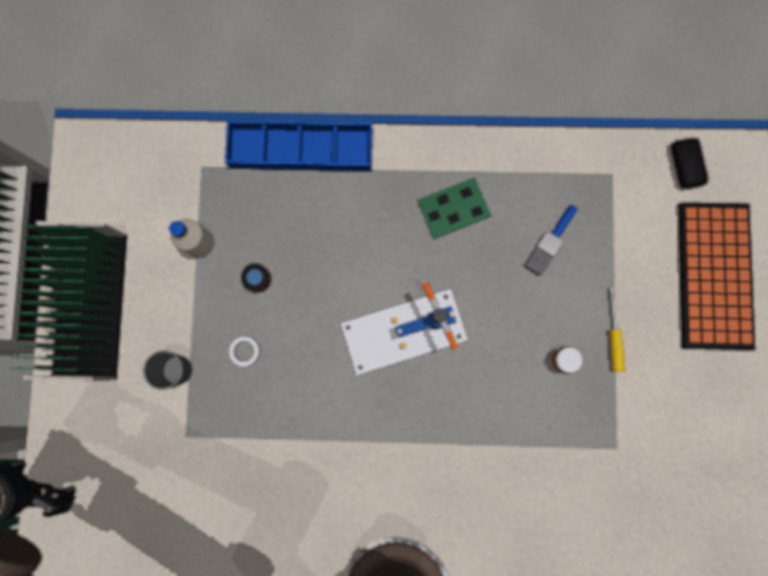

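View pics/scene0.png

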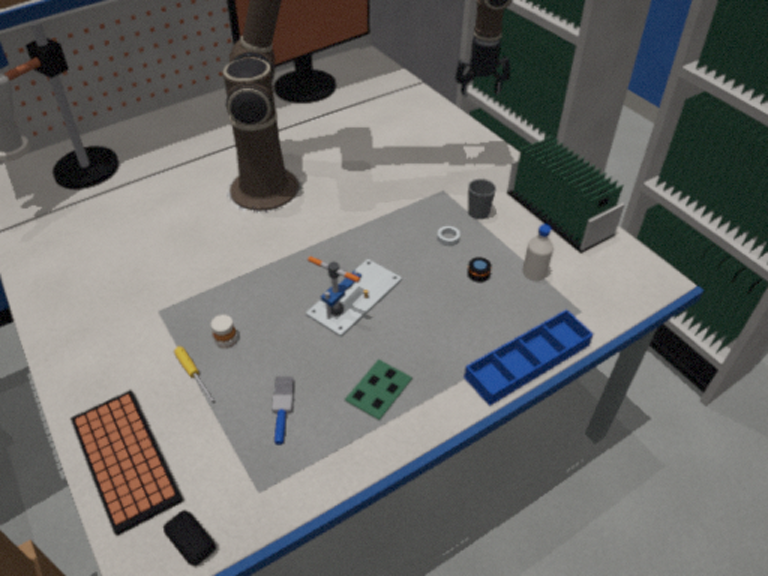

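```bash
cat > m.py <<'E'
from h import *
def comps(m,lo=5):
    n,l,s,ce=cv2.connectedComponentsWithStats(m.astype(np.uint8)); return [(s[i,4],ce[i],l==i) for i in range(1,n) if s[i,4]>=lo]
if __name__=='__main__':
  for n,zone in(('top',(120,110,410,290)),('scene',(100,120,380,290))):
    c=arm.capture(n); P=cloud(c); hsv=cv2.cvtColor(c['color'],cv2.COLOR_RGB2HSV).astype(int); H,S,V=hsv[...,0],hsv[...,1],hsv[...,2]
    z=np.zeros(H.shape,bool); z[zone[1]:zone[3],zone[0]:zone[2]]=1
    print(n)
    for a,ce,m in comps(z&(P[...,2]>.006)&(P[...,2]<.02)&(S<45)&(V>140),300):
        uv=np.argwhere(m)[:,::-1]; W=onz(c,uv,.012)
        r=cv2.minAreaRect(W[:,:2].astype(np.float32)*1000); print('plate',a,ce.round(1),r,np.median(P[m][:,2]), cv2.boxPoints(r).round(1).tolist())
    for a,ce,m in comps(z&(H<14)&(S>150)&(V>110),12): print('orange',a,ce.round(1),'z',np.median(P[m],0).round(3), onz(c,[ce],.15).round(4), np.percentile(P[m],[5,95],axis=0).round(3).tolist())
    for a,ce,m in comps(z&(H>=14)&(H<28)&(S>80)&(V>110),3): print('brass',a,ce.round(1),np.median(P[m],0).round(3), onz(c,[ce],.034).round(4))
    for a,ce,m in comps(z&(P[...,2]>.027)&(P[...,2]<.042)&(V<150),60):
        W=P[m]; print('cell?',a,ce.round(1),np.median(W,0).round(4),'mid',((W.min(0)+W.max(0))/2).round(4), onz(c,[ce],.034).round(4), cv2.minEnclosingCircle((W[:,:2]*1000).astype(np.float32)))
    for a,ce,m in comps(z&(H>95)&(H<125)&(S>120),8): print('blue',a,ce.round(1),np.median(P[m],0).round(4), np.percentile(P[m],[2,98],axis=0).round(3).tolist())
  save(arm.capture('top'),'top1',(210,170,330,260),6)
E
python3 m.py
```

```text
top
plate 1906 [259.  224.2] ((505.4467468261719, 15.114730834960938), (110.79314422607422, 196.18789672851562), 19.310821533203125) 0.011853720053276945 [[420.70001220703125, 89.4000015258789], [485.6000061035156, -95.80000305175781], [590.2000122070312, -59.099998474121094], [525.2999877929688, 126.0]]
orange 35 [285.  193.5] z [ 0.579 -0.046  0.156] [[ 0.5787 -0.0458  0.15  ]] [[0.566, -0.052, 0.153], [0.588, -0.039, 0.159]]
orange 28 [300.8 226.7] z [ 0.488 -0.09   0.156] [[ 0.4891 -0.09    0.15  ]] [[0.477, -0.096, 0.153], [0.501, -0.083, 0.159]]
brass 8 [262.9 212.9] [0.533 0.014 0.034] [[0.5332 0.0141 0.034 ]]
brass 69 [408.2 231.3] [ 0.491 -0.419  0.019] [[ 0.4889 -0.4147  0.034 ]]
brass 7 [268.3 230. ] [ 0.483 -0.002  0.035] [[ 0.4826 -0.0031  0.034 ]]
cell? 77 [220.3 110.3] [0.8456 0.1465 0.0339] mid [0.8454 0.1609 0.0345] [[0.8456 0.152  0.034 ]] ((845.44482421875, 160.88658142089844), 87.76090240478516)
cell? 286 [169.2 184.3] [0.6136 0.2982 0.0337] mid [0.6133 0.2996 0.0344] [[0.6131 0.2986 0.034 ]] ((613.2306518554688, 299.3524475097656), 29.618724822998047)
blue 262 [2
[... 2210 characters left out ...]
(464.8711242675781, -324.2043762207031), 26.957250595092773)
cell? 189 [342.  250.8] [0.9341 0.1234 0.0354] mid [0.8935 0.1813 0.0345] [[0.9203 0.1454 0.034 ]] ((892.298828125, 182.26902770996094), 120.5074462890625)
blue 49 [363.1 152.6] [0.6874 0.4226 0.1495] [[0.574, 0.41, 0.007], [0.699, 0.577, 0.154]]
blue 117 [225.1 194.5] [ 0.5408 -0.0669  0.0785] [[0.516, -0.099, 0.071], [0.561, -0.019, 0.084]]
blue 2114 [347.2 239. ] [0.8818 0.2007 0.0181] [[0.849, 0.07, 0.001], [0.936, 0.362, 0.048]]
blue 682 [346.  269.7] [ 9.686e-01  1.291e-01 -7.000e-04] [[0.955, -0.007, -0.03], [0.973, 0.271, 0.006]]
blue 95 [186.7 281.6] [ 0.7426 -0.3229  0.0186] [[0.715, -0.34, 0.012], [0.766, -0.304, 0.023]]
```

View pics/top1.png

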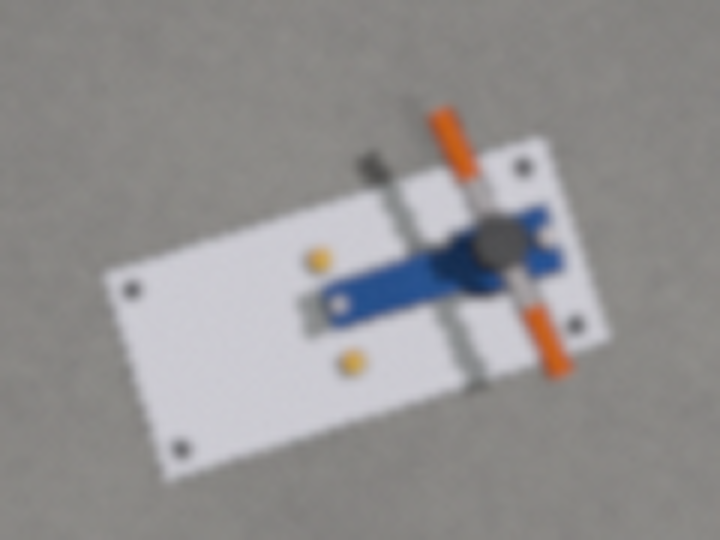

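The top view shows the cell at (171,185), the ring at (163,235), the jar at (378,240) and the plate around (270,222), with its open end to the left. It also shows the pins at (263,213) and (268,230) and the hub at about (293,211). Both views agree:
- **Cell:** about (0.614, 0.2985).
- **Fixture:** yaw about 19.5°.
- **Nest:** about (0.501, 0.027).
- **Screw axis:** about (0.534, -0.068).
- **Sizes:** the pin, sleeve and plate spacings match the given values.

First I move over the cell and turn the jaws to lie along fixture x.

```bash
python3 -m pendant '[{"linear":[-0.045,-0.011,0],"twist":[0,0,0],"hand":1},{"linear":[-0.045,-0.011,0],"twist":[0,0,0],"hand":1},{"linear":[-0.045,-0.011,0],"twist":[0,0,0],"hand":1},{"linear":[-0.045,-0.011,0],"twist":[0,0,0],"hand":1},{"linear":[-0.045,-0.011,0],"twist":[0,0,0],"hand":1}]'
python3 -m pendant '[{"linear":[-0.045,-0.011,0],"twist":[0,0,0],"hand":1},{"linear":[-0.045,-0.011,0],"twist":[0,0,0],"hand":1},{"linear":[-0.045,-0.011,0],"twist":[0,0,0],"hand":1},{"linear":[-0.045,-0.011,0],"twist":[0,0,0],"hand":1},{"linear":[-0.045,-0.011,0],"twist":[0,0,0],"hand":1}]'
python3 -m pendant '[{"linear":[0,0,0],"twist":[0,0,8],"hand":1},{"linear":[0,0,0],"twist":[0,0,8],"hand":1},{"linear":[0,0,0],"twist":[0,0,8],"hand":1},{"linear":[0,0,0],"twist":[0,0,8],"hand":1},{"linear":[0,0,0],"twist":[0,0,8],"hand":1}]'
cat >> h.py <<'E'
def togo(x,y,z,jaw):
    """tool-frame shift and tool-z turn (deg) to TCP x,y,z with jaw line at angle jaw (deg)"""
    s=arm.state(); R=Ro.from_rotvec(s['eef_rot']).as_matrix(); p=np.array(s['ee_pos'])
    a=np.degrees(np.arctan2(R[1,1],R[0,1])); t=-((jaw-a+90)%180-90)
    print('t',round(s['t'],2),'pos',p.round(4),'jaw',round(a,1),'tilt',R[:,2].round(3),'q6',s['joint_positions'][5].round(2),'F',np.round(s['contact_force'],1),'w',round(s['width'],3))
    print('  shift(tool)',(R.T@(np.array([x,y,z])-p)).round(4),'turn',round(t,1))
E
python3 -c "
from h import *
togo(.614,.2985,.19,19.5)
c=arm.capture('scene');P=cloud(c)
m=(np.hypot(P[...,0]-.534,P[...,1]+.068)<.02)&(P[...,2]>.1);print('hub top',np.percentile(P[m][:,2],[5,50,95]),m.sum())"
```

```text
t: 0.75
ee_pos: [0.4278, 0.4395, 0.1932]
eef_rot: [-0.599, -3.081, -0.001]
contact_force: [1.1, -0.1, -0.4]
width: 1.003
t: 1.25
ee_pos: [0.6223, 0.2975, 0.1922]
eef_rot: [-0.599, -3.081, -0.003]
contact_force: [0.6, 1.4, 0.3]
width: 0.998
t: 1.75
ee_pos: [0.6293, 0.289, 0.1899]
eef_rot: [-1.669, -2.66, 0.002]
contact_force: [-0.4, 0.6, 0.3]
width: 0.999
t 1.75 pos [0.6293 0.289  0.1899] jaw 25.8 tilt [-0.002 -0.    -1.   ] q6 -0.08 F [-0.4  0.6  0.3] w 0.999
  shift(tool) [ 0.0152 -0.0097 -0.0001] turn 6.3
hub top [0.11004353 0.15238165 0.16443233] 99
```

```bash
python3 -m pendant '[{"linear":[0.014,-0.012,0],"twist":[0,0,6.3],"hand":1},{"linear":[0,0,0.04],"twist":[0,0,0],"hand":1},{"linear":[0,0,0.04],"twist":[0,0,0],"hand":1},{"linear":[0,0,0.02],"twist":[0,0,0],"hand":1},{"linear":[0,0,0],"twist":[0,0,0],"hand":1}]'
python3 -c "
from h import *
togo(.613,.3013,.005,19.5)
c=arm.capture('scene');save(c,'s1',(260,100,400,205),5)"
```

```text
t: 2.3
ee_pos: [0.6137, 0.2975, 0.0891]
eef_rot: [1.808, 2.567, 0.004]
contact_force: [-0.7, 0.3, -0.5]
width: 1.001
t 2.3 pos [0.6137 0.2975 0.0891] jaw 19.7 tilt [ 0.003  0.001 -1.   ] q6 0.04 F [-0.7  0.3 -0.5] w 1.001
  shift(tool) [0.0037 0.0004 0.0841] turn 0.2
```

View pics/s1.png

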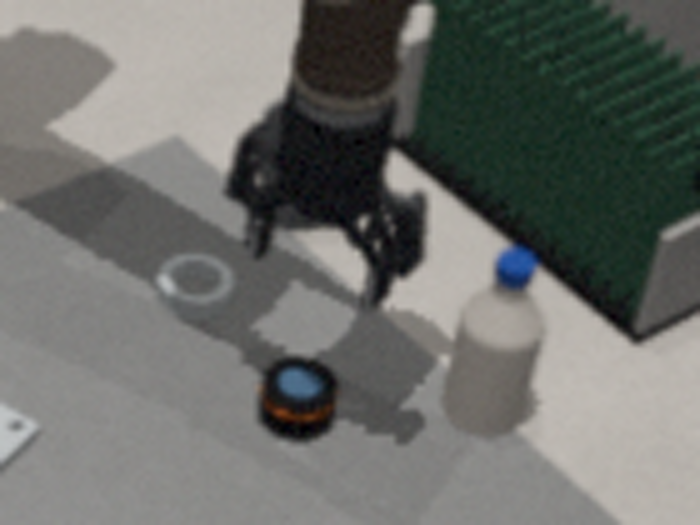

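The picture shows the open jaws above the cell, which is at full-picture pixel (320,180), with both bystanders clear. I descend and grip.

```bash
python3 -m pendant '[{"linear":[0.003,0,0.03],"twist":[0,0,0],"hand":1},{"linear":[0,0,0.03],"twist":[0,0,0],"hand":1},{"linear":[0,0,0.015],"twist":[0,0,0],"hand":1},{"linear":[0,0,0.008],"twist":[0,0,0],"hand":1},{"linear":[0,0,0],"twist":[0,0,0],"hand":1}]'
python3 -m pendant '[{"linear":[0,0,0],"twist":[0,0,0],"hand":0},{"linear":[0,0,0],"twist":[0,0,0],"hand":0},{"linear":[0,0,0],"twist":[0,0,0],"hand":0},{"linear":[0,0,0],"twist":[0,0,0],"hand":0},{"linear":[0,0,0],"twist":[0,0,0],"hand":0}]'
python3 -c "
from h import *
togo(.613,.3013,.005,19.5)"
```

```text
t: 2.85
ee_pos: [0.6223, 0.3045, 0.0151]
eef_rot: [1.797, 2.563, 0.029]
contact_force: [-1.0, -0.2, -0.0]
width: 0.996
t: 3.35
ee_pos: [0.6267, 0.3061, 0.0214]
eef_rot: [1.793, 2.559, 0.041]
contact_force: [-0.1, -0.3, 0.3]
width: 0.137
t 3.35 pos [0.6267 0.3061 0.0214] jaw 20.0 tilt [ 0.029  0.012 -1.   ] q6 0.04 F [-0.1 -0.3  0.3] w 0.137
  shift(tool) [ 0.0001 -0.015   0.016 ] turn 0.5
```

```bash
python3 -c "
from h import *
togo(.613,.3013,.005,19.5); print(arm.state())
c=arm.capture('scene');save(c,'s2',(260,100,400,205),5)"
```

```text
t 3.35 pos [0.6267 0.3061 0.0214] jaw 20.0 tilt [ 0.029  0.012 -1.   ] q6 0.04 F [-0.1 -0.3  0.3] w 0.137
  shift(tool) [ 0.0001 -0.015   0.016 ] turn 0.5
{'t': 3.35, 'joint_positions': array([3.91876188e-01, 6.11240314e-01, 1.57540690e+00, 3.56949054e-04,
       9.23978287e-01, 4.29870733e-02]), 'dq': array([ 0.00020757, -0.00778346, -0.00226952,  0.00040583,  0.00023528,
       -0.00058724]), 'effort': array([-1.23274276e-03, -4.99704945e+01, -2.38444859e+01,  8.47026240e-04,
       -1.24360747e-01,  4.24038618e-06]), 'ee_pos': array([0.62666281, 0.30614537, 0.02142303]), 'eef_rot': array([1.79286991, 2.55942818, 0.04103366]), 'contact_force': array([-0.05246633, -0.27565986,  0.33656196]), 'ft_torque': array([-0.08125643, -0.01424647, -0.01538167]), 'width': 0.13693658205098033}
```

View pics/s2.png

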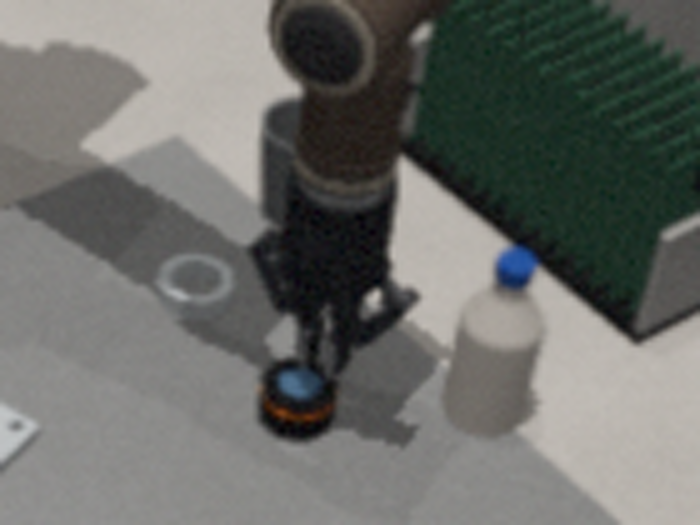

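```bash
python3 -c "
from h import *
togo(.613,.3013,.005,19.5)
c=arm.capture('scene');d=arm.capture('top')
p=arm.state()['ee_pos']
for n,k in(('scene',c),('top',d)): print(n,'tcp',proj(k,[p]).round(1),'tcp+.07',proj(k,[p+[0,0,.07]]).round(1),'cell',proj(k,[[.614,.2985,.034]]).round(1))
for n,k in(('scene',c),('top',d)):
  P=cloud(k);m=(np.hypot(P[...,0]-.62,P[...,1]-.30)<.09)&(P[...,2]>.042)&(P[...,2]<.16)
  for lo in(.042,.055,.07,.09,.12):
    q=P[m&(P[...,2]>lo)&(P[...,2]<lo+.015)]; print(n,lo,len(q),q.mean(0).round(3) if len(q) else '',q.min(0).round(3) if len(q) else '',q.max(0).round(3)if len(q) else '')
save(c,'a'); 
both=np.hstack([cv2.resize(c['color'][110:210,270:370],(400,400),interpolation=2),cv2.resize(d['color'][140:220,130:210],(400,400),interpolation=2)])
cv2.imwrite('pics/both.png',both[...,::-1])"
```

```text
t 3.4 pos [0.6268 0.3062 0.0215] jaw 20.0 tilt [ 0.029  0.012 -1.   ] q6 0.04 F [ 0.2 -0.1  0.1] w 0.056
  shift(tool) [ 0.0001 -0.0151  0.016 ] turn 0.5
scene tcp [[322.5 180.2]] tcp+.07 [[324.7 166.6]] cell [[319.3 176.6]]
top tcp [[167.9 180.5]] tcp+.07 [[162.6 176.9]] cell [[169.2 184. ]]
scene 0.042 0   
scene 0.055 15 [0.631 0.302 0.066] [0.619 0.293 0.059] [0.641 0.319 0.07 ]
scene 0.07 26 [0.631 0.3   0.078] [0.615 0.292 0.07 ] [0.642 0.318 0.084]
scene 0.09 29 [0.627 0.298 0.098] [0.594 0.285 0.091] [0.653 0.307 0.105]
scene 0.12 66 [0.62  0.294 0.128] [0.576 0.276 0.12 ] [0.673 0.321 0.135]
top 0.042 0   
top 0.055 2 [0.626 0.297 0.062] [0.622 0.296 0.059] [0.63  0.297 0.064]
top 0.07 3 [0.621 0.294 0.078] [0.616 0.293 0.075] [0.625 0.295 0.082]
top 0.09 0   
top 0.12 5 [0.587 0.279 0.127] [0.581 0.277 0.123] [0.592 0.281 0.131]
```

View pics/both.png

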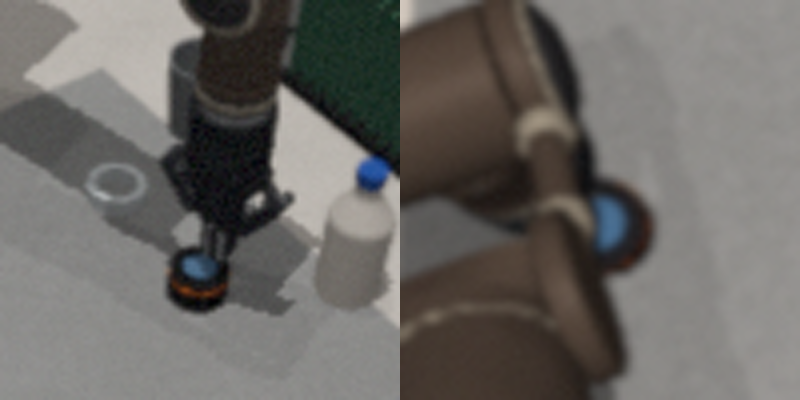

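```bash
python3 -c "
from h import *
togo(.613,.3013,.005,19.5)
c=arm.capture('scene');P=cloud(c)
for v in range(160,186): print(v,[(P[v,u]*1000).round().astype(int).tolist() for u in (320,322,324,326)], c['color'][v,320:327,0])"
```

```text
t 3.5 pos [0.6263 0.306  0.021 ] jaw 20.0 tilt [ 0.028  0.012 -1.   ] q6 0.04 F [0.4 0.2 0.2] w -0.001
  shift(tool) [ 0.0001 -0.0146  0.0155] turn 0.5
160 [[617, 286, 126], [627, 287, 133], [616, 308, 114], [637, 296, 136]] [24 22 21 25 22 15 22]
161 [[619, 286, 122], [622, 293, 121], [618, 307, 111], [640, 294, 135]] [24 19 23 15 26  3 21]
162 [[617, 288, 115], [623, 292, 118], [635, 290, 128], [643, 292, 133]] [11  7 20 17 10 21 20]
163 [[618, 287, 112], [623, 293, 113], [621, 304, 106], [643, 293, 128]] [42 18  9 20 20 16 10]
164 [[615, 291, 103], [627, 290, 112], [633, 293, 116], [639, 297, 118]] [82 31 26 19 25 20 19]
165 [[619, 288, 102], [625, 293, 104], [630, 298, 106], [637, 300, 111]] [104  53  21  22  24  22  24]
166 [[547, 361, 4], [626, 292, 101], [629, 299, 100], [638, 300, 106]] [116  68  47  45  30  20  16]
167 [[619, 290, 91], [625, 294, 94], [634, 295, 101], [641, 298, 104]] [106  59  63  48  55  31  16]
168 [[616, 294, 82], [624, 296, 87], [635, 295, 96], [635, 304, 92]] [95 50 55 51 59 48 20]
169 [[616, 294, 77], [626, 294, 85], [635, 295, 91], [638, 303, 90]] [9
[... 788 characters left out ...]
33], [634, 304, 40], [633, 316, 33]] [74 58 43 31 26 10  9]
179 [[625, 293, 33], [629, 300, 33], [633, 306, 33], [640, 309, 37]] [57 42 36 23 13 10 30]
180 [[628, 291, 32], [636, 293, 37], [638, 302, 34], [639, 311, 31]] [26 27 27 28 26 36 47]
181 [[631, 289, 31], [637, 293, 33], [641, 299, 33], [640, 311, 26]] [26 34 28 28 38 61 63]
182 [[638, 283, 34], [642, 289, 34], [642, 300, 28], [632, 320, 9]] [36 46 44 68 61 58 49]
183 [[639, 283, 29], [640, 292, 26], [643, 299, 24], [639, 313, 14]] [72 97 92 68 52 27 41]
184 [[638, 284, 23], [639, 294, 18], [643, 299, 19], [639, 315, 6]] [41 40 39 23 17 17 55]
185 [[640, 283, 20], [641, 293, 15], [644, 300, 14], [639, 316, 1]] [16 13 11  3 20 40 78]
```

```bash
python3 -c "
from h import *
c=arm.capture('scene')
print('start',proj(c,[[.2412,.5757,.207],[.2412,.5757,.247],[.2412,.5757,.167]]))
j=np.array([np.cos(.344),np.sin(.344),0])*.0425
for z in(.102,.137): b=np.array([.6137,.2975,z]); print('s1',z,(proj(c,[b-j,b+j])-[260,100])*5)
a=cv2.imread('pics/scene0.png');cv2.imwrite('pics/start.png',cv2.resize(a[0:160,400:600],None,fx=4,fy=4,interpolation=2))
"
```

```text
start [[318.7114884   70.36344384]
 [319.6851658   61.94611769]
 [317.75880467  78.55405623]]
s1 0.102 [[255.40814653 292.00107338]
 [355.99434721 340.59399597]]
s1 0.137 [[260.04547384 255.8398771 ]
 [362.36089241 304.41720176]]
```

View pics/start.png

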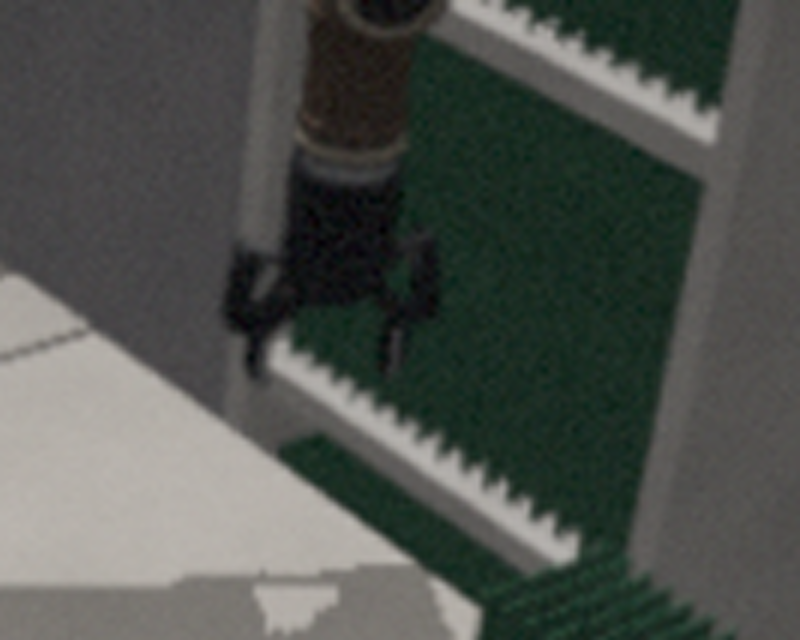

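The picture shows the start tips at about (321,62) in the full picture, while the reported TCP projects to row 70. At the present pose the depth puts the shut tips at z≈0.06, while the state says 0.021. So the reported TCP height is about 36–40 mm lower than the real tips, and has been from the start, while its xy is right. I'll correct for this, open, level the tool and approach again more slowly.

```bash
cat >> h.py <<'E'
OFF=.037
def togo(x,y,z,jaw):
    """z = true tip height; prints tool-frame shift and rotvec (deg)"""
    s=arm.state(); R=Ro.from_rotvec(s['eef_rot']).as_matrix(); p=np.array(s['ee_pos'])+[0,0,OFF]
    a=np.radians(jaw); yd=np.array([np.cos(a),np.sin(a),0]); yd*=np.sign(yd@R[:,1]); zd=np.array([0,0,-1.])
    D=np.c_[np.cross(yd,zd),yd,zd]
    print('t',round(s['t'],2),'true',p.round(4),'jaw',np.degrees(np.arctan2(R[1,1],R[0,1])).round(1),'tilt',R[:,2].round(3),'q6',s['joint_positions'][5].round(2),'F',np.round(s['contact_force'],1),'w',round(s['width'],3))
    print('  shift',(R.T@(np.array([x,y,z])-p)).round(4),'twist',Ro.from_matrix(R.T@D).as_rotvec(degrees=True).round(1))
E
python3 -m pendant '[{"linear":[0,-0.008,-0.01],"twist":[0,0,0],"hand":1},{"linear":[0,-0.007,-0.01],"twist":[0,0,0],"hand":1},{"linear":[0,0,0],"twist":[0,0,0],"hand":1},{"linear":[0,0,0],"twist":[0,0,0],"hand":1},{"linear":[0,0,0],"twist":[0,0,0],"hand":1}]'
python3 -c "
from h import *
togo(.613,.3013,.06,19.5)"
```

```text
t: 4.1
ee_pos: [0.6097, 0.3, 0.0423]
eef_rot: [1.793, 2.56, 0.039]
contact_force: [-0.2, -0.1, 0.3]
width: 0.844
t 4.1 true [0.6097 0.3    0.0793] jaw 20.0 tilt [ 0.027  0.012 -1.   ] q6 0.04 F [-0.2 -0.1  0.3] w 0.844
  shift [0.     0.003  0.0194] twist [ 1.7 -0.1  0.5]
```

```bash
python3 -m pendant '[{"linear":[0,0.002,0.008],"twist":[1.7,-0.1,0.5],"hand":1},{"linear":[0,0,0.008],"twist":[0,0,0],"hand":1},{"linear":[0,0,0.004],"twist":[0,0,0],"hand":1},{"linear":[0,0,0],"twist":[0,0,0],"hand":1}]'
python3 -c "
from h import *
togo(.613,.3013,.006,19.5)"
```

```text
t: 4.5
ee_pos: [0.6116, 0.3007, 0.0212]
eef_rot: [-1.813, -2.565, 0.001]
contact_force: [-0.0, 0.2, 0.5]
width: 0.998
t 4.5 true [0.6116 0.3007 0.0582] jaw 19.5 tilt [-0. -0. -1.] q6 0.05 F [-0.   0.2  0.5] w 0.998
  shift [0.0001 0.0015 0.0522] twist [-0.  0. -0.]
```

```bash
python3 -m pendant '[{"linear":[0,0.0015,0.012],"twist":[0,0,0],"hand":1},{"linear":[0,0,0.012],"twist":[0,0,0],"hand":1},{"linear":[0,0,0.012],"twist":[0,0,0],"hand":1},{"linear":[0,0,0.008],"twist":[0,0,0],"hand":1},{"linear":[0,0,0.004],"twist":[0,0,0],"hand":1}]'
python3 -c "
from h import *
togo(.613,.3013,.006,19.5)"
```

```text
t: 5.0
ee_pos: [0.6122, 0.3009, -0.0314]
eef_rot: [-1.813, -2.565, 0.002]
contact_force: [-0.3, 0.2, 0.9]
width: 0.999
t 5.0 true [0.6122 0.3009 0.0056] jaw 19.5 tilt [-0.001 -0.001 -1.   ] q6 0.05 F [-0.3  0.2  0.9] w 0.999
  shift [ 0.0001  0.0009 -0.0004] twist [-0.1  0.  -0. ]
```

```bash
python3 -m pendant '[{"linear":[0,0.001,0],"twist":[0,0,0],"hand":0},{"linear":[0,0,0],"twist":[0,0,0],"hand":0},{"linear":[0,0,0],"twist":[0,0,0],"hand":0},{"linear":[0,0,0],"twist":[0,0,0],"hand":0}]'
python3 -m pendant '[{"linear":[0,0,-0.006],"twist":[0,0,0],"hand":0},{"linear":[0,0,-0.02],"twist":[0,0,0],"hand":0},{"linear":[0,0,-0.04],"twist":[0,0,0],"hand":0},{"linear":[0,0,-0.03],"twist":[0,0,0],"hand":0},{"linear":[0,0,0],"twist":[0,0,0],"hand":0}]'
python3 -c "
from h import *
togo(.4995,.034,.09,19.5)"
```

```text
t: 5.4
ee_pos: [0.6127, 0.3011, -0.0324]
eef_rot: [-1.812, -2.564, 0.003]
contact_force: [-0.4, 0.4, -2.8]
width: 0.657
t: 5.9
ee_pos: [0.6103, 0.3, 0.0645]
eef_rot: [-1.81, -2.562, 0.012]
contact_force: [1.3, 0.6, -2.1]
width: 0.659
t 5.9 true [0.6103 0.3    0.1015] jaw 19.5 tilt [-0.008 -0.003 -1.   ] q6 0.05 F [ 1.3  0.6 -2.1] w 0.659
  shift [-0.2138 -0.1931  0.0134] twist [-0.5  0.   0. ]
```

The cell is gripped: opening 0.66, about 56 mm, with its 2 N weight showing. I carry it to the open end of the fixture.

```bash
python3 -m pendant '[{"linear":[-0.023,-0.032,0],"twist":[-0.5,0,0],"hand":0},{"linear":[-0.024,-0.033,0],"twist":[0,0,0],"hand":0},{"linear":[-0.024,-0.033,0],"twist":[0,0,0],"hand":0},{"linear":[-0.024,-0.033,0.01],"twist":[0,0,0],"hand":0},{"linear":[-0.024,-0.033,0.01],"twist":[0,0,0],"hand":0}]'
python3 -m pendant '[{"linear":[-0.018,-0.025,0.01],"twist":[0,0,0],"hand":0},{"linear":[0,0,0],"twist":[0,0,0],"hand":0},{"linear":[0,0,0],"twist":[0,0,0],"hand":0}]'
python3 -c "
from h import *
togo(.474,.102,.05,19.5)
c=arm.capture('scene');d=arm.capture('top')
P=cloud(c);m=(np.hypot(P[...,0]-.474,P[...,1]-.1)<.06)&(P[...,2]>.02)
both=np.hstack([cv2.resize(c['color'][140:240,200:300],(400,400),interpolation=2),cv2.resize(d['color'][170:250,210:290],(400,400),interpolation=2)])
cv2.imwrite('pics/b2.png',both[...,::-1])"
```

```text
t: 6.4
ee_pos: [0.4957, 0.1329, 0.0417]
eef_rot: [1.802, 2.567, 0.012]
contact_force: [0.2, -0.7, -2.4]
width: 0.657
t: 6.7
ee_pos: [0.4676, 0.1021, 0.0257]
eef_rot: [-1.808, -2.564, 0.004]
contact_force: [1.6, 0.3, -1.6]
width: 0.662
t 6.7 true [0.4676 0.1021 0.0627] jaw 19.6 tilt [-0.005  0.001 -1.   ] q6 -0.22 F [ 1.6  0.3 -1.6] w 0.662
  shift [-0.0023  0.006   0.0127] twist [-0.2 -0.1  0.1]
```

View pics/b2.png

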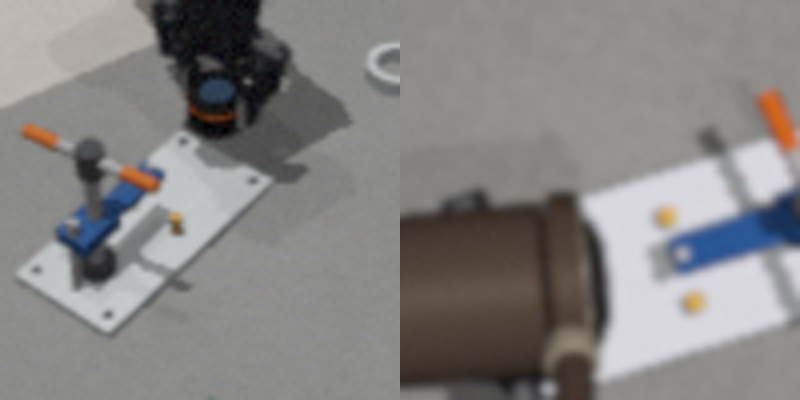

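```bash
python3 -m pendant '[{"linear":[-0.002,0.006,0.01],"twist":[-0.2,-0.1,0.1],"hand":0},{"linear":[0,0,0.012],"twist":[0,0,0],"hand":0},{"linear":[0,0,0.012],"twist":[0,0,0],"hand":0},{"linear":[0,0,0.006],"twist":[0,0,0],"hand":0},{"linear":[0,0,0],"twist":[0,0,0],"hand":0}]'
python3 -c "
from h import *
togo(.501-.334*.008,.0268+.943*.008,.0215,19.5)"
```

```text
t: 7.3
ee_pos: [0.4791, 0.106, -0.0172]
eef_rot: [1.805, 2.568, 0.005]
contact_force: [0.3, 0.0, -3.5]
width: 0.668
t 7.3 true [0.4791 0.106  0.0198] jaw 19.8 tilt [ 0.004  0.001 -1.   ] q6 -0.22 F [ 0.3  0.  -3.5] w 0.668
  shift [-0.0739 -0.0062 -0.0017] twist [0.2 0.  0.3]
```

```bash
python3 -m pendant '[{"linear":[-0.012,-0.005,-0.002],"twist":[0.2,0,0.3],"hand":0},{"linear":[-0.015,-0.001,0],"twist":[0,0,0],"hand":0},{"linear":[-0.015,0,0],"twist":[0,0,0],"hand":0},{"linear":[-0.012,0,0],"twist":[0,0,0],"hand":0},{"linear":[-0.004,0,0],"twist":[0,0,0],"hand":0}]'
python3 -c "
from h import *
togo(.501-.334*.008,.0268+.943*.008,.0215,19.5)"
```

```text
t: 7.8
ee_pos: [0.4931, 0.0455, -0.0147]
eef_rot: [1.81, 2.567, -0.002]
contact_force: [-0.6, -0.8, -2.2]
width: 0.662
t 7.8 true [0.4931 0.0455 0.0223] jaw 19.6 tilt [-0.    -0.001 -1.   ] q6 -0.34 F [-0.6 -0.8 -2.2] w 0.662
  shift [-0.0122  0.0012  0.0008] twist [-0.   0.1  0.1]
```

```bash
python3 -m pendant '[{"linear":[-0.008,0.001,0],"twist":[0,0,0],"hand":0},{"linear":[-0.003,0,0.001],"twist":[0,0,0],"hand":0},{"linear":[0,0,0.002],"twist":[0,0,0],"hand":0},{"linear":[0,0,0],"twist":[0,0,0],"hand":0}]'
python3 -c "
from h import *
togo(.501-.334*.008,.0268+.943*.008,.0166,19.5)"
python3 -m pendant '[{"linear":[0,0,0.001],"twist":[0,0,0],"hand":0},{"linear":[0,0,0.001],"twist":[0,0,0],"hand":0}]'
```

```text
t: 8.2
ee_pos: [0.4986, 0.0338, -0.0172]
eef_rot: [1.812, 2.565, -0.001]
contact_force: [-0.2, 0.4, -2.4]
width: 0.664
t 8.2 true [0.4986 0.0338 0.0198] jaw 19.5 tilt [ 0.001 -0.001 -1.   ] q6 -0.36 F [-0.2  0.4 -2.4] w 0.664
  shift [ 0.0006 -0.0001  0.0032] twist [0.  0.1 0. ]
t: 8.4
ee_pos: [0.4982, 0.0345, -0.0195]
eef_rot: [1.811, 2.566, -0.001]
contact_force: [-0.5, 0.0, -2.5]
width: 0.665
```

```bash
python3 -m pendant '[{"linear":[0,0,0.0005],"twist":[0,0,0],"hand":0},{"linear":[0,0,0.0005],"twist":[0,0,0],"hand":0},{"linear":[0,0,0],"twist":[0,0,0],"hand":0}]'
python3 -m pendant '[{"linear":[0,0,0.0007],"twist":[0,0,0],"hand":0},{"linear":[0,0,0.0],"twist":[0,0,0],"hand":0}]'
```

```text
t: 8.7
ee_pos: [0.4978, 0.0351, -0.0207]
eef_rot: [1.81, 2.568, -0.002]
contact_force: [-0.2, -0.3, -2.0]
width: 0.663
t: 8.9
ee_pos: [0.498, 0.0351, -0.0206]
eef_rot: [1.81, 2.568, -0.002]
contact_force: [-0.0, 0.3, -2.2]
width: 0.663
```

```bash
python3 -m pendant '[{"linear":[0,0,0.0012],"twist":[0,0,0],"hand":0},{"linear":[0,0,0],"twist":[0,0,0],"hand":0}]'
python3 -m pendant '[{"linear":[0,0,0.0012],"twist":[0,0,0],"hand":0},{"linear":[0,0,0],"twist":[0,0,0],"hand":0}]'
```

```text
t: 9.1
ee_pos: [0.4985, 0.0352, -0.0205]
eef_rot: [1.809, 2.568, -0.002]
contact_force: [0.5, 0.7, -3.7]
width: 0.658
t: 9.3
ee_pos: [0.4989, 0.0352, -0.0206]
eef_rot: [1.81, 2.568, -0.002]
contact_force: [0.8, 0.0, -2.9]
width: 0.664
```

```bash
python3 -m pendant '[{"linear":[0,0,0.002],"twist":[0,0,0],"hand":0}]'
python3 -m pendant '[{"linear":[0,0,0.002],"twist":[0,0,0],"hand":0}]'
```

```text
t: 9.4
ee_pos: [0.499, 0.0352, -0.0209]
eef_rot: [-1.809, -2.567, 0.003]
contact_force: [-9.1, -0.1, 31.3]
width: 0.664
t: 9.5
ee_pos: [0.499, 0.0352, -0.0209]
eef_rot: [-1.808, -2.566, 0.005]
contact_force: [-8.3, -0.1, 22.0]
width: 0.662
```

```bash
python3 -m pendant '[{"linear":[0,0,-0.001],"twist":[0,0,0],"hand":0},{"linear":[0,0,0],"twist":[0,0,0],"hand":0}]'
python3 -m pendant '[{"linear":[0,0,0],"twist":[0,0,0],"hand":0.75},{"linear":[0,0,0],"twist":[0,0,0],"hand":0.85},{"linear":[0,0,0],"twist":[0,0,0],"hand":0.95},{"linear":[0,0,0],"twist":[0,0,0],"hand":0.95}]'
python3 -c "
from h import *
togo(.501-.334*.008,.0268+.943*.008,.06,19.5)"
```

```text
t: 9.7
ee_pos: [0.4997, 0.0352, -0.0195]
eef_rot: [-1.809, -2.567, 0.003]
contact_force: [-0.6, -0.0, -2.0]
width: 0.661
t: 10.1
ee_pos: [0.5, 0.0352, -0.0203]
eef_rot: [-1.81, -2.568, 0.003]
contact_force: [-0.9, 1.0, -0.2]
width: 0.955
t 10.1 true [0.5    0.0352 0.0167] jaw 19.6 tilt [-0.001 -0.001 -1.   ] q6 -0.36 F [-0.9  1.  -0.2] w 0.955
  shift [-0.0003 -0.002  -0.0433] twist [-0.1  0.   0.1]
```

```bash
python3 -m pendant '[{"linear":[0,0,-0.01],"twist":[0,0,0],"hand":0.95},{"linear":[0,0,-0.025],"twist":[0,0,0],"hand":0.95},{"linear":[0,0,-0.03],"twist":[0,0,0],"hand":0.95},{"linear":[0.03,0,-0.01],"twist":[0,0,0],"hand":0},{"linear":[0.03,0,0],"twist":[0,0,0],"hand":0}]'
python3 -m pendant '[{"linear":[0.02,0,0],"twist":[0,0,0],"hand":0},{"linear":[0,0,0],"twist":[0,0,0],"hand":0},{"linear":[0,0,0],"twist":[0,0,0],"hand":0},{"linear":[0,0,0],"twist":[0,0,0],"hand":0}]'
python3 -c "
from h import *
togo(.501-.334*.065,.0268+.943*.065,.028,19.5)
c=arm.capture('scene');P=cloud(c)
m=(np.hypot(P[...,0]-.50,P[...,1]-.03)<.05)&(abs(P[...,2]-.046)<.003)
W=P[m]; print(m.sum(),W.mean(0),(W.min(0)+W.max(0))/2, cv2.minEnclosingCircle((W[:,:2]*1000).astype(np.float32)))"
```

```text
t: 10.6
ee_pos: [0.4815, 0.0908, 0.0594]
eef_rot: [1.817, 2.562, -0.001]
contact_force: [0.2, 0.3, -0.5]
width: 0.632
t: 11.0
ee_pos: [0.4758, 0.1123, 0.0631]
eef_rot: [1.809, 2.563, 0.005]
contact_force: [-0.3, -0.4, 0.2]
width: -0.001
t 11.0 true [0.4758 0.1123 0.1001] jaw 19.6 tilt [ 0.006 -0.    -1.   ] q6 -0.2 F [-0.3 -0.4  0.2] w -0.001
  shift [-0.0239 -0.0052  0.0721] twist [0.3 0.1 0.1]
91 [0.50559235 0.03542232 0.0460006 ] [0.50131094 0.03257379 0.04593468] ((501.6810302734375, 33.44860076904297), 30.514488220214844)
```

```bash
python3 -m pendant '[{"linear":[-0.010,-0.005,0.02],"twist":[0.3,0.1,0.1],"hand":0},{"linear":[-0.006,0,0.025],"twist":[0,0,0],"hand":0},{"linear":[0,0,0.02],"twist":[0,0,0],"hand":0},{"linear":[0,0,0.006],"twist":[0,0,0],"hand":0},{"linear":[0,0,0],"twist":[0,0,0],"hand":0}]'
python3 -c "
from h import *
togo(.501-.334*.045,.0268+.943*.045,.025,19.5)"
```

```text
t: 11.55
ee_pos: [0.4801, 0.0913, -0.0091]
eef_rot: [1.819, 2.557, 0.003]
contact_force: [0.5, 0.1, -0.1]
width: -0.0
t 11.55 true [0.4801 0.0913 0.0279] jaw 19.1 tilt [ 0.003 -0.    -1.   ] q6 -0.23 F [ 0.5  0.1 -0.1] w -0.0
  shift [-0.0228 -0.0017  0.0029] twist [ 0.2  0.1 -0.4]
```

```bash
python3 -m pendant '[{"linear":[-0.006,-0.0015,0.002],"twist":[0.2,0.1,-0.4],"hand":0},{"linear":[-0.006,0,0],"twist":[0,0,0],"hand":0},{"linear":[-0.005,0,0],"twist":[0,0,0],"hand":0},{"linear":[-0.003,0,0],"twist":[0,0,0],"hand":0}]'
python3 -m pendant '[{"linear":[-0.002,0,0],"twist":[0,0,0],"hand":0},{"linear":[-0.002,0,0],"twist":[0,0,0],"hand":0}]'
python3 -c "
from h import *
togo(.501-.334*.040,.0268+.943*.040,.025,19.5)"
```

```text
t: 11.95
ee_pos: [0.4881, 0.0703, -0.0089]
eef_rot: [1.81, 2.565, 0.003]
contact_force: [-0.6, 2.0, -0.1]
width: -0.001
t: 12.15
ee_pos: [0.489, 0.0667, -0.0083]
eef_rot: [1.814, 2.565, 0.004]
contact_force: [-4.7, 4.5, 1.4]
width: 0.001
t 12.15 true [0.489  0.0667 0.0287] jaw 19.5 tilt [ 0.002  0.002 -1.   ] q6 -0.3 F [-4.7  4.5  1.4] w 0.001
  shift [-0.0016 -0.002   0.0037] twist [ 0.1 -0.1 -0. ]
```

```bash
for i in 1; do python3 -m pendant '[{"linear":[-0.002,0,0],"twist":[0,0,0],"hand":0}]'; python3 -m pendant '[{"linear":[-0.002,0,0],"twist":[0,0,0],"hand":0}]';  python3 -m pendant '[{"linear":[-0.002,0,0],"twist":[0,0,0],"hand":0}]'; done
python3 -c "
from h import *
togo(.501-.334*.040,.0268+.943*.040,.025,19.5)
c=arm.capture('scene');P=cloud(c)
m=(np.hypot(P[...,0]-.50,P[...,1]-.03)<.05)&(abs(P[...,2]-.046)<.003)
W=P[m]; print(m.sum(),W.mean(0),(W.min(0)+W.max(0))/2, cv2.minEnclosingCircle((W[:,:2]*1000).astype(np.float32)))"
```

```text
t: 12.25
ee_pos: [0.4879, 0.0659, -0.0083]
eef_rot: [-1.814, -2.56, -0.004]
contact_force: [-4.4, 7.4, 3.4]
width: 0.002
t: 12.35
ee_pos: [0.4871, 0.0654, -0.0083]
eef_rot: [-1.813, -2.556, -0.004]
contact_force: [-3.1, 6.0, 2.1]
width: 0.0
t: 12.45
ee_pos: [0.4862, 0.0648, -0.0082]
eef_rot: [-1.812, -2.552, -0.004]
contact_force: [-2.9, 5.8, 3.3]
width: 0.003
t 12.45 true [0.4862 0.0648 0.0288] jaw 19.2 tilt [-0.008  0.009 -1.   ] q6 -0.31 F [-2.9  5.8  3.3] w 0.003
  shift [-0.0008  0.0013  0.0038] twist [-0.3 -0.6 -0.3]
89 [0.50670637 0.03305732 0.04606052] [0.50300025 0.03054971 0.04593714] ((501.741455078125, 31.31884765625), 34.67877197265625)
```

```bash
python3 -m pendant '[{"linear":[0.01,0,0],"twist":[0,0,0],"hand":0},{"linear":[0.025,0.003,-0.02],"twist":[0,0,0],"hand":0},{"linear":[0.03,0,-0.04],"twist":[0,0,0],"hand":0},{"linear":[0.05,0,-0.04],"twist":[0,0,0],"hand":0},{"linear":[0.05,0,0],"twist":[0,0,0],"hand":0}]'
python3 -m pendant '[{"linear":[0.03,0,0],"twist":[0,0,0],"hand":0},{"linear":[0,0,0],"twist":[0,0,0],"hand":0}]'
python3 - <<'E'
from h import *
togo(.5,.2,.1,19.5)
a=np.radians(19.5);N=np.array([.501,.0268]);ax=np.array([np.cos(a),np.sin(a)]);ay=np.array([-np.sin(a),np.cos(a)])
ims=[]
for n,b in(('scene',(205,160,285,240)),('top',(220,180,300,260))):
    c=arm.capture(n);P=cloud(c);W=P-[*N,0]; f=np.stack([W[...,0]*ax[0]+W[...,1]*ax[1],W[...,0]*ay[0]+W[...,1]*ay[1]],-1)
    m=(abs(P[...,2]-.046)<.004)&(abs(f[...,0])<.045)&(abs(f[...,1])<.045)
    # open-side rim: fit a circle of radius 29 to boundary pixels of dark top on plane .046
    q=onz(c,np.argwhere(m)[:,::-1],.046)[:,:2]-N; q=np.c_[q@ax,q@ay]*1000
    print(n,m.sum(),'x',q[:,0].min().round(1),q[:,0].max().round(1),'y',q[:,1].min().round(1),q[:,1].max().round(1))
    hs=cv2.cvtColor(c['color'],cv2.COLOR_RGB2HSV); g=m&(hs[...,0]>90)&(hs[...,0]<125)&(hs[...,1]>70)
    if g.sum(): r=onz(c,np.argwhere(g)[:,::-1],.046)[:,:2]-N; print('glass',g.sum(),(r@ax).mean().round(4),(r@ay).mean().round(4))
    ims.append(cv2.resize(c['color'][b[1]:b[3],b[0]:b[2]],(400,400),interpolation=2))
cv2.imwrite('pics/b3.png',np.hstack(ims)[...,::-1])
E
```

```text
t: 13.0
ee_pos: [0.4407, 0.2124, 0.0883]
eef_rot: [-1.824, -2.547, -0.006]
contact_force: [1.7, 0.9, 0.3]
width: 0.001
t: 13.2
ee_pos: [0.4305, 0.2474, 0.0914]
eef_rot: [-1.817, -2.555, -0.016]
contact_force: [1.2, -0.5, 0.0]
width: 0.003
t 13.2 true [0.4305 0.2474 0.1284] jaw 19.2 tilt [ 0.001  0.012 -1.   ] q6 0.08 F [ 1.2 -0.5  0. ] w 0.003
  shift [-0.0679  0.05    0.0279] twist [ 0.3 -0.6 -0.3]
scene 94 x -26.4 30.7 y -31.6 27.9
glass 40 0.0039 0.0058
top 228 x -26.6 29.3 y -22.8 29.4
glass 112 0.0007 -0.0005
```

View pics/b3.png

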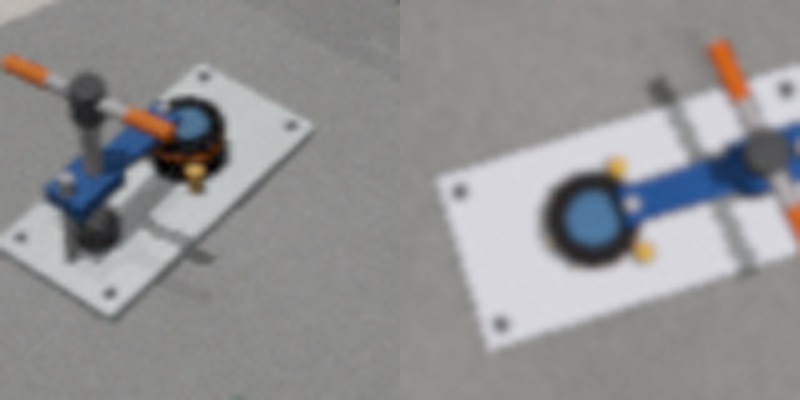

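```bash
cat > pin.py <<'E'
from h import *
from scipy.optimize import least_squares
a=np.radians(19.5);N=np.array([.501,.0268]);ax=np.array([np.cos(a),np.sin(a)]);ay=np.array([-np.sin(a),np.cos(a)])
c=arm.capture('top'); I=np.mean([arm.capture('top')['color'].astype(float) for _ in range(5)],0)
S=cv2.resize(I[180:260,220:300].astype(np.uint8),None,fx=8,fy=8,interpolation=cv2.INTER_CUBIC)
def px(p): return (np.array(p,float)+.5)/8-.5+[220,180]
def F(uv,z): q=onz(c,uv,z)[:,:2]-N; return np.c_[q@ax,q@ay]*1000
hs=cv2.cvtColor(S,cv2.COLOR_RGB2HSV); g=cv2.cvtColor(S,cv2.COLOR_RGB2GRAY)
m=((hs[...,0]>10)&(hs[...,0]<32)&(hs[...,1]>90)).astype(np.uint8)
for k in sorted(cv2.findContours(m,0,1)[0],key=cv2.contourArea)[-2:]:
    r=cv2.fitEllipse(k); print('pin',F([px(r[0])],.034).round(1),np.array(r[1])/8)
k=max(cv2.findContours(((g<115)).astype(np.uint8),0,1)[0],key=cv2.contourArea)
q=F(px(k[:,0]),.046); th=np.degrees(np.arctan2(q[:,1],q[:,0])); s=(th>0)&(th<110)&(abs(np.hypot(*q.T)-29)<6); q=q[s]
r=least_squares(lambda v:np.hypot(q[:,0]-v[0],q[:,1]-v[1])-v[2],[0,0,29]); print('cell free R',r.x.round(1),len(q))
r=least_squares(lambda v:np.hypot(q[:,0]-v[0],q[:,1]-v[1])-29,[0,0]); print('cell R29',r.x.round(1),np.sqrt(2*r.cost/len(q)))
E
python3 pin.py
```

```text
pin [[-25.7 -20.9]] [2.79852033 4.54280329]
pin [[  62.1 -104. ]] [ 2.40168476 11.17538643]
cell free R [ 0.7  2.8 26.3] 134
cell R29 [-1.1  0.3] 0.49251047422737304
```

```bash
python3 -c "
from h import *
togo(.4788,.0879,.03,19.5)"
python3 -m pendant '[{"linear":[-0.045,0,0],"twist":[0.3,-0.6,-0.3],"hand":0},{"linear":[-0.045,0,0],"twist":[0,0,0],"hand":0},{"linear":[-0.045,0,0.01],"twist":[0,0,0],"hand":0},{"linear":[-0.02,0,0.02],"twist":[0,0,0],"hand":0},{"linear":[0,0,0],"twist":[0,0,0],"hand":0}]'
python3 -c "
from h import *
togo(.4788,.0879,.027,19.5)"
```

```text
t 13.6 true [0.4308 0.2426 0.1267] jaw 18.8 tilt [-0.003  0.009 -1.   ] q6 0.08 F [ 0.5  0.3 -0.2] w -0.0
  shift [-0.1628 -0.0043  0.0951] twist [ 0.  -0.6 -0.7]
t: 14.1
ee_pos: [0.4851, 0.0887, 0.0589]
eef_rot: [1.825, 2.556, -0.004]
contact_force: [-0.2, 0.8, -1.2]
width: 0.005
t 14.1 true [0.4851 0.0887 0.0959] jaw 18.9 tilt [-0.001 -0.002 -1.   ] q6 -0.23 F [-0.2  0.8 -1.2] w 0.005
  shift [ 0.0014 -0.0061  0.0689] twist [-0.1  0.1 -0.6]
```

```bash
python3 -m pendant '[{"linear":[0.001,-0.006,0.02],"twist":[0,0,-0.6],"hand":0},{"linear":[0,0,0.025],"twist":[0,0,0],"hand":0},{"linear":[0,0,0.018],"twist":[0,0,0],"hand":0},{"linear":[0,0,0.004],"twist":[0,0,0],"hand":0},{"linear":[0,0,0],"twist":[0,0,0],"hand":0}]'
python3 -c "
from h import *
togo(.501-.334*.042-.0005,.0268+.943*.042,.027,19.5)"
```

```text
t: 14.6
ee_pos: [0.4812, 0.0868, -0.0079]
eef_rot: [1.82, 2.559, 0.001]
contact_force: [-0.2, 0.1, 0.2]
width: 0.001
t 14.6 true [0.4812 0.0868 0.0291] jaw 19.1 tilt [ 0.002 -0.001 -1.   ] q6 -0.24 F [-0.2  0.1  0.2] w 0.001
  shift [-0.021  -0.0017  0.0021] twist [ 0.1  0.1 -0.4]
```

```bash
python3 -m pendant '[{"linear":[-0.006,-0.0018,0.001],"twist":[0,0,-0.4],"hand":0},{"linear":[-0.006,0,0],"twist":[0,0,0],"hand":0},{"linear":[-0.004,0,0],"twist":[0,0,0],"hand":0},{"linear":[-0.003,0,0],"twist":[0,0,0],"hand":0},{"linear":[-0.002,0,0],"twist":[0,0,0],"hand":0}]'
python3 -m pendant '[{"linear":[-0.003,0,0],"twist":[0,0,0],"hand":0}]'
python3 -c "
from h import *
togo(.501-.334*.042-.0005,.0268+.943*.042,.027,19.5)"
python3 -m pendant '[{"linear":[-0.003,0,0],"twist":[0,0,0],"hand":0}]'
python3 -m pendant '[{"linear":[-0.004,0,0],"twist":[0,0,0],"hand":0}]'
python3 -c "
from h import *
togo(.501-.334*.042-.0005,.0268+.943*.042,.027,19.5)"
```

```text
t: 15.1
ee_pos: [0.4902, 0.0656, -0.0051]
eef_rot: [1.807, 2.562, 0.007]
contact_force: [-1.7, 3.1, -0.1]
width: -0.004
t: 15.2
ee_pos: [0.4893, 0.0645, -0.0051]
eef_rot: [1.815, 2.563, 0.009]
contact_force: [-6.1, 16.4, 4.9]
width: -0.001
t 15.2 true [0.4893 0.0645 0.0319] jaw 19.4 tilt [ 0.004  0.004 -1.   ] q6 -0.3 F [-6.1 16.4  4.9] w -0.001
  shift [ 0.0027 -0.0021  0.0049] twist [ 0.3 -0.1 -0.1]
t: 15.3
ee_pos: [0.4891, 0.0648, -0.0049]
eef_rot: [-1.818, -2.557, -0.014]
contact_force: [-2.3, 15.2, 3.4]
width: 0.003
t: 15.4
ee_pos: [0.489, 0.065, -0.0047]
eef_rot: [-1.82, -2.547, -0.021]
contact_force: [-3.5, 18.1, 2.8]
width: 0.001
t 15.4 true [0.489  0.065  0.0323] jaw 18.9 tilt [-0.001  0.017 -1.   ] q6 -0.32 F [-3.5 18.1  2.8] w 0.001
  shift [ 0.0021 -0.002   0.0053] twist [ 0.3 -1.  -0.6]
```

The cell hit a firm stop at 16–18 N, directed along the fixture's y axis, so it is home against both pins. Next I back off, rise and go over the screw hub. I'll grip the 26 mm hub with the jaws square to the bar and turn the wrist in place.

```bash
python3 -m pendant '[{"linear":[0.015,0,0],"twist":[0,0,0],"hand":0},{"linear":[0.02,0,-0.03],"twist":[0,0,0],"hand":0},{"linear":[0,0,-0.045],"twist":[0,0,0],"hand":0},{"linear":[0,0,-0.045],"twist":[0,0,-8],"hand":0},{"linear":[0,0,-0.045],"twist":[0,0,-8],"hand":0}]'
python3 -m pendant '[{"linear":[0,0,0],"twist":[0,0,-8.5],"hand":1},{"linear":[0,0,0],"twist":[0,0,-8.5],"hand":1},{"linear":[0,0,0],"twist":[0,0,-8.5],"hand":1},{"linear":[0,0,0],"twist":[0,0,-8.5],"hand":1},{"linear":[0,0,0],"twist":[0,0,-8.5],"hand":1}]'
python3 -m pendant '[{"linear":[0,0,0],"twist":[0,0,-8.5],"hand":1},{"linear":[0,0,0],"twist":[0,0,-8.5],"hand":1},{"linear":[0,0,0],"twist":[0,0,-8.5],"hand":1},{"linear":[0,0,0],"twist":[0,0,-8.5],"hand":1},{"linear":[0,0,0],"twist":[0,0,-3],"hand":1}]'
python3 -c "
from h import *
togo(.534,-.068,.205,116.3)"; cp pin.py pin2.py; python3 pin.py
```

```text
t: 15.9
ee_pos: [0.4703, 0.0964, 0.1585]
eef_rot: [-1.428, -2.769, -0.009]
contact_force: [1.2, 1.0, -0.1]
width: 0.002
t: 16.4
ee_pos: [0.4787, 0.0967, 0.1703]
eef_rot: [0.319, 3.125, 0.029]
contact_force: [0.6, -0.4, 0.5]
width: 0.845
t: 16.9
ee_pos: [0.4786, 0.0958, 0.1708]
eef_rot: [-0.703, 3.054, 0.027]
contact_force: [-0.4, -0.4, 0.0]
width: 1.002
t 16.9 true [0.4786 0.0958 0.2078] jaw 115.9 tilt [ 0.004  0.018 -1.   ] q6 -1.94 F [-0.4 -0.4  0. ] w 1.002
  shift [ 0.0219 -0.1716  0.    ] twist [ 0.8  0.7 -0.4]
pin [[-25.3 -20.7]] [2.87091875 4.785079  ]
pin [[  62.2 -104.1]] [ 2.45129347 11.16228676]
cell free R [ 0.  0. 29.] 0
cell R29 [0. 0.] nanpin.py:15: RuntimeWarning: invalid value encountered in scalar divide
  r=least_squares(lambda v:np.hypot(q[:,0]-v[0],q[:,1]-v[1])-29,[0,0]); print('cell R29',r.x.round(1),np.sqrt(2*r.cost/len(q)))
```

```bash
python3 -m pendant '[{"linear":[0.005,-0.043,0],"twist":[0.8,0.7,-0.4],"hand":1},{"linear":[0.005,-0.043,0],"twist":[0,0,0],"hand":1},{"linear":[0.005,-0.043,0],"twist":[0,0,0],"hand":1},{"linear":[0.005,-0.038,0],"twist":[0,0,0],"hand":1},{"linear":[0,0,0],"twist":[0,0,0],"hand":1}]'
python3 -c "
from h import *
togo(.534,-.068,.19,116.3)"
```

```text
t: 17.7
ee_pos: [0.5365, -0.0669, 0.1704]
eef_rot: [-0.711, 3.059, -0.001]
contact_force: [-0.5, 0.1, 0.8]
width: 1.003
t 17.7 true [ 0.5365 -0.0669  0.2074] jaw 116.2 tilt [ 0.001 -0.    -1.   ] q6 -2.23 F [-0.5  0.1  0.8] w 1.003
  shift [0.0027 0.0001 0.0174] twist [-0.   0.1 -0.1]
```

```bash
python3 -m pendant '[{"linear":[0.0025,0,0.015],"twist":[0,0,0],"hand":1},{"linear":[0,0,0.02],"twist":[0,0,0],"hand":1},{"linear":[0,0,0.02],"twist":[0,0,0],"hand":1},{"linear":[0,0,0.014],"twist":[0,0,0],"hand":1},{"linear":[0,0,0.006],"twist":[0,0,0],"hand":1}]'
python3 -c "
from h import *
togo(.534,-.068,.128,116.3)"
```

```text
t: 18.2
ee_pos: [0.5358, -0.0679, 0.0947]
eef_rot: [-0.701, 3.057, -0.001]
contact_force: [-0.3, -0.3, -0.1]
width: 1.003
t 18.2 true [ 0.5358 -0.0679  0.1317] jaw 115.8 tilt [ 0.005  0.001 -1.   ] q6 -2.23 F [-0.3 -0.3 -0.1] w 1.003
  shift [0.0017 0.0007 0.0037] twist [-0.1  0.3 -0.5]
```

```bash
python3 -m pendant '[{"linear":[0.0017,0,0.003],"twist":[0,0.3,-0.5],"hand":1},{"linear":[0,0,0],"twist":[0,0,0],"hand":0},{"linear":[0,0,0],"twist":[0,0,0],"hand":0},{"linear":[0,0,0],"twist":[0,0,0],"hand":0},{"linear":[0,0,0],"twist":[0,0,0],"hand":0}]'
python3 -m pendant '[{"linear":[0,0,0],"twist":[0,0,0],"hand":0},{"linear":[0,0,0],"twist":[0,0,0],"hand":0}]'
python3 -c "
from h import *
togo(.534,-.068,.128,116.3)"
```

```text
t: 18.7
ee_pos: [0.5352, -0.0678, 0.0928]
eef_rot: [-0.718, 3.057, -0.003]
contact_force: [-0.1, -0.9, -0.8]
width: 0.328
t: 18.9
ee_pos: [0.5349, -0.0671, 0.0931]
eef_rot: [-0.717, 3.058, -0.002]
contact_force: [0.3, -1.4, -3.0]
width: 0.286
t 18.9 true [ 0.5349 -0.0671  0.1301] jaw 116.4 tilt [ 0.001 -0.001 -1.   ] q6 -2.24 F [ 0.3 -1.4 -3. ] w 0.286
  shift [ 0.0012 -0.0004  0.0021] twist [-0.1  0.   0.1]
```

The opening reads 24 mm, so the hub is held. I do a trial turn and check that the bar follows.

```bash
cat > bar.py <<'E'
from h import *
s=arm.state(); C=np.array([.534,-.068]); 
for n in('scene','top'):
    c=arm.capture(n);hs=cv2.cvtColor(c['color'],cv2.COLOR_RGB2HSV)
    m=((hs[...,0]<14)&(hs[...,1]>140)&(hs[...,2]>90)).astype(np.uint8); k,l,st,ce=cv2.connectedComponentsWithStats(m)
    for i in range(1,k):
        w=onz(c,[ce[i]],.153)[0,:2]-C
        if st[i,4]>=6 and .03<np.hypot(*w)<.072: print(n,st[i,4],'ang',np.degrees(np.arctan2(w[1],w[0])).round(1),'r',np.hypot(*w).round(3))
togo(.534,-.068,.13,0)
E
python3 -m pendant '[{"linear":[0,0,0],"twist":[0,0,8],"hand":0},{"linear":[0,0,0],"twist":[0,0,8],"hand":0},{"linear":[0,0,0],"twist":[0,0,8],"hand":0},{"linear":[0,0,0],"twist":[0,0,8],"hand":0},{"linear":[0,0,0],"twist":[0,0,8],"hand":0}]'
python3 bar.py
```

```text
t: 19.4
ee_pos: [0.5351, -0.0686, 0.0931]
eef_rot: [0.408, 3.113, -0.005]
contact_force: [-0.4, -0.8, -0.4]
width: 0.291
scene 31 ang -14.7 r 0.05
top 24 ang 165.0 r 0.05
t 19.5 true [ 0.5351 -0.0686  0.1301] jaw 75.4 tilt [ 0.002 -0.004 -1.   ] q6 -1.52 F [-1.1 -1.1 -0.3] w 0.289
  shift [0.0012 0.0003 0.0001] twist [-0.   0.3 75.4]
```

```bash
for i in 1; do
python3 -m pendant '[{"linear":[0,0,0],"twist":[0,0,8.5],"hand":0},{"linear":[0,0,0],"twist":[0,0,8.5],"hand":0},{"linear":[0,0,0],"twist":[0,0,8.5],"hand":0},{"linear":[0,0,0],"twist":[0,0,8.5],"hand":0},{"linear":[0,0,0],"twist":[0,0,8.5],"hand":0}]'
python3 -m pendant '[{"linear":[0,0,0],"twist":[0,0,8.5],"hand":0},{"linear":[0,0,0],"twist":[0,0,8.5],"hand":0},{"linear":[0,0,0],"twist":[0,0,8.5],"hand":0},{"linear":[0,0,0],"twist":[0,0,8.5],"hand":0},{"linear":[0,0,0],"twist":[0,0,8.5],"hand":0}]'
python3 -m pendant '[{"linear":[0,0,0],"twist":[0,0,8.5],"hand":0},{"linear":[0,0,0],"twist":[0,0,8.5],"hand":0},{"linear":[0,0,0],"twist":[0,0,8.5],"hand":0},{"linear":[0,0,0],"twist":[0,0,8.5],"hand":0},{"linear":[0,0,0],"twist":[0,0,8.5],"hand":0}]'
done; python3 bar.py
```

```text
t: 20.0
ee_pos: [0.5342, -0.0698, 0.0931]
eef_rot: [1.51, 2.752, -0.008]
contact_force: [-1.7, 0.7, 0.8]
width: 0.288
t: 20.5
ee_pos: [0.5327, -0.0701, 0.0931]
eef_rot: [2.412, 2.007, -0.01]
contact_force: [-1.2, 0.9, -0.1]
width: 0.285
t: 21.0
ee_pos: [0.5314, -0.0694, 0.0931]
eef_rot: [2.98, 0.984, -0.01]
contact_force: [-1.1, 1.2, 0.4]
width: 0.292
scene 17 ang -142.8 r 0.055
scene 33 ang 35.9 r 0.051
top 6 ang 36.9 r 0.048
top 36 ang -144.4 r 0.05
t 21.1 true [ 0.5314 -0.0693  0.1301] jaw -53.2 tilt [-0.005 -0.005 -1.   ] q6 0.73 F [-1.7  0.4  0.3] w 0.287
  shift [0.0029 0.0005 0.0001] twist [ -0.1   0.4 -53.2]
```

```bash

python3 -m pendant '[{"linear":[0.001,0,0],"twist":[0,0,8.5],"hand":0},{"linear":[0,0,0],"twist":[0,0,8.5],"hand":0},{"linear":[0,0,0],"twist":[0,0,8.5],"hand":0},{"linear":[0,0,0],"twist":[0,0,8.5],"hand":0},{"linear":[0,0,0],"twist":[0,0,8.5],"hand":0}]'
python3 -m pendant '[{"linear":[0,0,0],"twist":[0,0,8.5],"hand":0},{"linear":[0,0,0],"twist":[0,0,8.5],"hand":0},{"linear":[0,0,0],"twist":[0,0,8.5],"hand":0},{"linear":[0,0,0],"twist":[0,0,8.5],"hand":0},{"linear":[0,0,0],"twist":[0,0,8.5],"hand":0}]'
python3 -m pendant '[{"linear":[0,0,0],"twist":[0,0,8.5],"hand":0},{"linear":[0,0,0],"twist":[0,0,8],"hand":0},{"linear":[0,0,0],"twist":[0,0,0],"hand":0}]'
python3 bar.py
```

```text
t: 21.6
ee_pos: [0.5309, -0.068, 0.0931]
eef_rot: [3.134, -0.15, -0.012]
contact_force: [-1.1, 1.5, -0.7]
width: 0.285
t: 22.1
ee_pos: [0.5316, -0.0666, 0.0931]
eef_rot: [2.868, -1.276, -0.007]
contact_force: [-1.7, -0.3, -0.3]
width: 0.286
t: 22.4
ee_pos: [0.5321, -0.0663, 0.0931]
eef_rot: [2.66, -1.667, -0.004]
contact_force: [-1.0, 1.3, 1.1]
width: 0.286
scene 26 ang -63.0 r 0.048
top 20 ang 116.5 r 0.04
t 22.5 true [ 0.5322 -0.0663  0.1301] jaw -154.1 tilt [-0.004 -0.001 -1.   ] q6 2.49 F [-0.8  0.6 -0.3] w 0.289
  shift [ 0.0024 -0.0009  0.0001] twist [ 0.2  0.  25.9]
```

```bash

python3 -m pendant '[{"linear":[0,0,0],"twist":[0,0,0],"hand":1},{"linear":[0,0,0],"twist":[0,0,0],"hand":1},{"linear":[0,0,0],"twist":[0,0,0],"hand":1},{"linear":[0,0,-0.02],"twist":[0,0,0],"hand":1},{"linear":[0,0,-0.04],"twist":[0,0,0],"hand":1}]'
for k in 1; do
python3 -m pendant '[{"linear":[0,0,0],"twist":[0,0,-8.5],"hand":1},{"linear":[0,0,0],"twist":[0,0,-8.5],"hand":1},{"linear":[0,0,0],"twist":[0,0,-8.5],"hand":1},{"linear":[0,0,0],"twist":[0,0,-8.5],"hand":1},{"linear":[0,0,0],"twist":[0,0,-8.5],"hand":1}]'
python3 -m pendant '[{"linear":[0,0,0],"twist":[0,0,-8.5],"hand":1},{"linear":[0,0,0],"twist":[0,0,-8.5],"hand":1},{"linear":[0,0,0],"twist":[0,0,-8.5],"hand":1},{"linear":[0,0,0],"twist":[0,0,-8.5],"hand":1},{"linear":[0,0,0],"twist":[0,0,-8.5],"hand":1}]'
python3 -m pendant '[{"linear":[0,0,0],"twist":[0,0,-8.5],"hand":1},{"linear":[0,0,0],"twist":[0,0,-8.5],"hand":1},{"linear":[0,0,0],"twist":[0,0,-8.5],"hand":1},{"linear":[0,0,0],"twist":[0,0,-8.5],"hand":1},{"linear":[0,0,0],"twist":[0,0,-8.5],"hand":1}]'
python3 -m pendant '[{"linear":[0,0,0],"twist":[0,0,-8.5],"hand":1},{"linear":[0,0,0],"twist":[0,0,-8.5],"hand":1},{"linear":[0,0,0],"twist":[0,0,-8.5],"hand":1},{"linear":[0,0,0],"twist":[0,0,-8.5],"hand":1},{"linear":[0,0,0],"twist":[0,0,-8.5],"hand":1}]'
done
python3 bar.py; python3 -c "
from h import *
togo(.534,-.068,.13,26.2)"
```

```text
t: 23.0
ee_pos: [0.5279, -0.0662, 0.1487]
eef_rot: [2.665, -1.648, -0.02]
contact_force: [0.2, -0.1, -0.3]
width: 0.999
t: 23.5
ee_pos: [0.5351, -0.0683, 0.1577]
eef_rot: [3.089, -0.55, 0.004]
contact_force: [-0.4, 0.7, -1.1]
width: 0.997
t: 24.0
ee_pos: [0.5364, -0.0693, 0.159]
eef_rot: [3.072, 0.619, 0.005]
contact_force: [-0.4, 0.3, -0.4]
width: 0.999
t: 24.5
ee_pos: [0.5375, -0.0702, 0.16]
eef_rot: [2.629, 1.699, 0.002]
contact_force: [-0.3, -1.4, -0.3]
width: 0.996
t: 25.0
ee_pos: [0.5386, -0.0711, 0.161]
eef_rot: [1.822, 2.542, -0.004]
contact_force: [-0.5, 0.4, 0.4]
width: 0.997
scene 27 ang -63.1 r 0.049
top 18 ang 116.6 r 0.039
t 25.1 true [ 0.5386 -0.0711  0.198 ] jaw 18.3 tilt [ 0.01 -0.01 -1.  ] q6 -0.52 F [ 0.1 -0.6 -0.4] w 1.0
  shift [ 0.0052 -0.0038  0.0679] twist [ 0.5  0.7 18.3]
t 25.1 true [ 0.5386 -0.0711  0.198 ] jaw 18.3 tilt [ 0.01 -0.01 -1.  ] q6 -0.52 F [ 0.1 -0.6 -0.4] w 1.0
  shift [ 0.0052 -0.0038  0.0679] twist [ 0.3  0.7 -7.9]
```

```bash

python3 -m pendant '[{"linear":[0.005,-0.004,0],"twist":[0.3,0.7,-8],"hand":1},{"linear":[0,0,0.015],"twist":[0,0,0],"hand":1},{"linear":[0,0,0.015],"twist":[0,0,0],"hand":1}]'
python3 -c "
from h import *
togo(.534,-.068,.13,26.5)"
```

```text
t: 25.4
ee_pos: [0.5362, -0.0683, 0.1334]
eef_rot: [1.657, 2.661, 0.003]
contact_force: [-0.6, -0.1, 0.1]
width: 0.998
t 25.4 true [ 0.5362 -0.0683  0.1704] jaw 26.2 tilt [ 0.007 -0.002 -1.   ] q6 -0.66 F [-0.6 -0.1  0.1] w 0.998
  shift [ 0.0015 -0.002   0.0404] twist [ 0.3  0.3 -0.3]
```

```bash

python3 -m pendant '[{"linear":[0.0015,-0.002,0.012],"twist":[0.3,0.3,-0.3],"hand":1},{"linear":[0,0,0.014],"twist":[0,0,0],"hand":1},{"linear":[0,0,0.008],"twist":[0,0,0],"hand":1},{"linear":[0,0,0.003],"twist":[0,0,0],"hand":1}]'
python3 -m pendant '[{"linear":[0,0,0],"twist":[0,0,0],"hand":0},{"linear":[0,0,0],"twist":[0,0,0],"hand":0},{"linear":[0,0,0],"twist":[0,0,0],"hand":0},{"linear":[0,0,0],"twist":[0,0,0],"hand":0},{"linear":[0,0,0],"twist":[0,0,0],"hand":0}]'
python3 -m pendant '[{"linear":[0,0,0],"twist":[0,0,0],"hand":0}]'
python3 bar.py
```

```text
t: 25.8
ee_pos: [0.5326, -0.0678, 0.0928]
eef_rot: [-1.66, -2.665, 0.002]
contact_force: [-0.6, 0.1, 0.2]
width: 1.001
t: 26.3
ee_pos: [0.5331, -0.0681, 0.0934]
eef_rot: [-1.661, -2.664, 0.002]
contact_force: [-0.5, -0.4, 0.1]
width: 0.287
t: 26.4
ee_pos: [0.5331, -0.0681, 0.0935]
eef_rot: [-1.661, -2.665, 0.002]
contact_force: [0.9, 0.1, -2.3]
width: 0.286
scene 26 ang -62.9 r 0.049
top 17 ang 116.7 r 0.039
t 26.5 true [ 0.5332 -0.0681  0.1305] jaw 26.1 tilt [-0.002 -0.    -1.   ] q6 -0.66 F [ 0.6  0.  -0.7] w 0.285
  shift [-0.0003  0.0008  0.0005] twist [-0.1 -0.  26.1]
```

```bash

python3 -m pendant '[{"linear":[0,0,0],"twist":[0,0,8.5],"hand":0},{"linear":[0,0,0],"twist":[0,0,8.5],"hand":0},{"linear":[0,0,0],"twist":[0,0,8.5],"hand":0},{"linear":[0,0,0],"twist":[0,0,8.5],"hand":0},{"linear":[0,0,0],"twist":[0,0,8.5],"hand":0}]'
python3 -m pendant '[{"linear":[0,0,0],"twist":[0,0,8.5],"hand":0},{"linear":[0,0,0],"twist":[0,0,8.5],"hand":0},{"linear":[0,0,0],"twist":[0,0,8.5],"hand":0},{"linear":[0,0,0],"twist":[0,0,8.5],"hand":0},{"linear":[0,0,0],"twist":[0,0,8.5],"hand":0}]'
python3 -m pendant '[{"linear":[0,0,0],"twist":[0,0,4],"hand":0},{"linear":[0,0,0],"twist":[0,0,4],"hand":0}]'
python3 bar.py; python3 -c "
from h import *
print(arm.state()['ft_torque'])"
```

```text
t: 27.0
ee_pos: [0.533, -0.0681, 0.0935]
eef_rot: [-2.526, -1.867, 0.003]
contact_force: [-1.4, -0.0, -0.4]
width: 0.289
t: 27.5
ee_pos: [0.5328, -0.0681, 0.0934]
eef_rot: [3.034, 0.812, -0.004]
contact_force: [-0.1, -0.8, -1.7]
width: 0.29
t: 27.7
ee_pos: [0.5328, -0.0681, 0.0934]
eef_rot: [3.085, 0.589, -0.004]
contact_force: [-0.3, -0.5, -1.3]
width: 0.284
scene 35 ang 20.8 r 0.05
top 35 ang -159.2 r 0.05
t 27.8 true [ 0.5328 -0.068   0.1304] jaw -68.3 tilt [-0.002 -0.001 -1.   ] q6 0.99 F [-0.7 -0.6 -0.6] w 0.285
  shift [0.0011 0.0004 0.0004] twist [ -0.1   0.1 -68.3]
[-0.01226958  0.01388931 -0.1015748 ]
```

```bash
cat > tq.py <<'E'
from h import *
s=arm.state(); print('Tz',s['ft_torque'].round(3)); togo(.534,-.068,.13,0)
E
python3 -m pendant '[{"linear":[0,0,0],"twist":[0,0,5],"hand":0},{"linear":[0,0,0],"twist":[0,0,5],"hand":0},{"linear":[0,0,0],"twist":[0,0,5],"hand":0}]'; python3 tq.py
python3 -m pendant '[{"linear":[0,0,0],"twist":[0,0,5],"hand":0},{"linear":[0,0,0],"twist":[0,0,5],"hand":0},{"linear":[0,0,0],"twist":[0,0,5],"hand":0}]'; python3 tq.py
```

```text
t: 28.1
ee_pos: [0.5328, -0.068, 0.0934]
eef_rot: [3.135, 0.18, -0.004]
contact_force: [-0.7, -0.4, -1.0]
width: 0.288
Tz [ 0.15  -0.014  0.139]
t 28.1 true [ 0.5328 -0.068   0.1304] jaw -83.4 tilt [-0.002 -0.001 -1.   ] q6 1.25 F [-0.7 -0.4 -1. ] w 0.288
  shift [0.0012 0.0001 0.0004] twist [ -0.1   0.2 -83.4]
t: 28.4
ee_pos: [0.5328, -0.068, 0.0934]
eef_rot: [3.131, -0.237, -0.003]
contact_force: [-0.4, -0.7, -0.8]
width: 0.286
Tz [ 0.147 -0.069  0.16 ]
t 28.4 true [ 0.5328 -0.068   0.1304] jaw -98.6 tilt [-0.002 -0.001 -1.   ] q6 1.52 F [-0.4 -0.7 -0.8] w 0.286
  shift [ 0.0012 -0.0001  0.0004] twist [ 0.2  0.  81.4]
```

```bash

python3 -m pendant '[{"linear":[0,0,0],"twist":[0,0,5],"hand":0},{"linear":[0,0,0],"twist":[0,0,5],"hand":0}]'; python3 tq.py
python3 -m pendant '[{"linear":[0,0,0],"twist":[0,0,5],"hand":0},{"linear":[0,0,0],"twist":[0,0,5],"hand":0}]'; python3 tq.py; python3 bar.py
```

```text
t: 28.6
ee_pos: [0.5323, -0.0678, 0.0935]
eef_rot: [3.098, -0.511, -0.005]
contact_force: [-0.8, 0.4, 1.3]
width: 0.29
Tz [0.151 0.123 0.534]
t 28.6 true [ 0.5323 -0.0678  0.1305] jaw -108.7 tilt [-0.004 -0.001 -1.   ] q6 1.69 F [-0.8  0.4  1.3] w 0.29
  shift [ 0.0017 -0.0003  0.0004] twist [ 0.2  0.1 71.3]
t: 28.8
ee_pos: [0.5323, -0.0677, 0.0935]
eef_rot: [3.041, -0.779, -0.004]
contact_force: [0.3, -0.3, -0.8]
width: 0.285
Tz [ 0.096 -0.064  0.731]
t 28.8 true [ 0.5323 -0.0677  0.1305] jaw -118.7 tilt [-0.003 -0.002 -1.   ] q6 1.87 F [ 0.3 -0.3 -0.8] w 0.285
  shift [ 0.0016 -0.0005  0.0005] twist [ 0.2  0.  61.3]
scene 32 ang -16.2 r 0.049
top 27 ang 164.0 r 0.048
t 28.9 true [ 0.5324 -0.0677  0.1305] jaw -118.5 tilt [-0.003 -0.002 -1.   ] q6 1.86 F [ 0.4  0.3 -1.1] w 0.284
  shift [ 0.0016 -0.0005  0.0005] twist [ 0.2  0.  61.5]
```

```bash

python3 -m pendant '[{"linear":[0,0,0],"twist":[0,0,5],"hand":0}]'; python3 tq.py; python3 bar.py
python3 -m pendant '[{"linear":[0,0,0],"twist":[0,0,0],"hand":1},{"linear":[0,0,0],"twist":[0,0,0],"hand":1},{"linear":[0,0,0],"twist":[0,0,0],"hand":1},{"linear":[0,0,-0.02],"twist":[0,0,0],"hand":1},{"linear":[0,0,-0.04],"twist":[0,0,0],"hand":1}]'
python3 -m pendant '[{"linear":[0,0,-0.04],"twist":[0,0,0],"hand":1},{"linear":[0,0,-0.04],"twist":[0,0,0],"hand":1},{"linear":[0,0,0],"twist":[0,0,0],"hand":1}]'
python3 bar.py
```

```text
t: 29.0
ee_pos: [0.5333, -0.0683, 0.0936]
eef_rot: [3.006, -0.9, -0.0]
contact_force: [1.5, -1.9, -3.8]
width: 0.287
Tz [-0.07  -0.243  0.633]
t 29.0 true [ 0.5333 -0.0683  0.1306] jaw -123.3 tilt [-0.001 -0.003 -1.   ] q6 1.95 F [ 1.5 -1.9 -3.8] w 0.287
  shift [ 0.0004 -0.0006  0.0006] twist [ 0.2 -0.1 56.7]
scene 33 ang -16.0 r 0.049
top 26 ang 163.9 r 0.048
t 29.1 true [ 0.5334 -0.0683  0.1306] jaw -123.3 tilt [-0.001 -0.003 -1.   ] q6 1.95 F [ 2.3 -1.8 -2.7] w 0.289
  shift [ 0.0003 -0.0006  0.0006] twist [ 0.1 -0.1 56.7]
t: 29.6
ee_pos: [0.5272, -0.0662, 0.1491]
eef_rot: [3.01, -0.893, -0.026]
contact_force: [0.5, -0.1, -0.4]
width: 1.0
t: 29.9
ee_pos: [0.5313, -0.0665, 0.2377]
eef_rot: [3.012, -0.891, -0.013]
contact_force: [0.8, -0.1, 0.1]
width: 0.999
scene 16 ang 162.5 r 0.052
scene 30 ang -16.6 r 0.05
top 31 ang 163.2 r 0.051
t 30.0 true [ 0.5274 -0.0658  0.2691] jaw -123.0 tilt [-0.018  0.004 -1.   ] q6 1.94 F [ 0.3  0.8 -0.4] w 1.001
  shift [ 0.0091 -0.0026  0.1389] twist [ 0.8  0.7 57. ]
```

```bash

python3 -m pendant '[{"linear":[-0.03,-0.02,0],"twist":[0,0,0],"hand":1},{"linear":[-0.03,-0.035,0],"twist":[0,0,0],"hand":1},{"linear":[-0.03,-0.04,0],"twist":[0,0,0],"hand":1},{"linear":[0,-0.04,0],"twist":[0,0,0],"hand":1},{"linear":[0,0,0],"twist":[0,0,0],"hand":1}]'
python3 - <<'E'
from h import *
a=np.radians(19.5);N=np.array([.501,.0268]);ax=np.array([np.cos(a),np.sin(a)]);ay=np.array([-np.sin(a),np.cos(a)])
togo(.5,0,.2,0); ims=[]
for n,b in(('scene',(205,160,285,240)),('top',(220,180,300,260))):
    c=arm.capture(n);P=cloud(c);W=P[...,:2]-N;fx=W@ax;fy=W@ay;hs=cv2.cvtColor(c['color'],cv2.COLOR_RGB2HSV)
    bl=(hs[...,0]>100)&(hs[...,0]<125)&(hs[...,1]>150)&(abs(fx)<.011)&(fy>-.08)&(fy<-.018); print(n,'strap top z',np.median(P[bl][:,2]).round(4) if bl.any() else None,bl.sum())
    m=(abs(P[...,2]-.046)<.003)&(np.hypot(fx,fy)<.04)&~bl
    q=onz(c,np.argwhere(m)[:,::-1],.046)[:,:2]-N;q=np.c_[q@ax,q@ay]*1000
    if len(q): print('cell z',np.median(P[m][:,2]).round(4),'x',q[:,0].min().round(1),q[:,0].max().round(1),'ymax',q[:,1].max().round(1))
    ims.append(cv2.resize(c['color'][b[1]:b[3],b[0]:b[2]],(400,400),interpolation=2)); save(c,'end_'+n,s=1.5)
cv2.imwrite('pics/b4.png',np.hstack(ims)[...,::-1])
E
```

```text
t: 30.5
ee_pos: [0.518, 0.0999, 0.2225]
eef_rot: [3.004, -0.896, -0.055]
contact_force: [0.4, -0.3, -0.6]
width: 1.0
t 30.5 true [0.518  0.0999 0.2595] jaw -123.2 tilt [-0.035  0.004 -0.999] q6 2.25 F [ 0.4 -0.3 -0.6] w 1.0
  shift [0.0415 0.0926 0.0597] twist [ 1.7  1.2 56.8]
scene strap top z 0.0595 47
cell z 0.0464 x -26.4 28.1 ymax 26.1
top strap top z 0.0585 97
cell z 0.0456 x -27.5 29.3 ymax 25.6
```

View pics/b4.png

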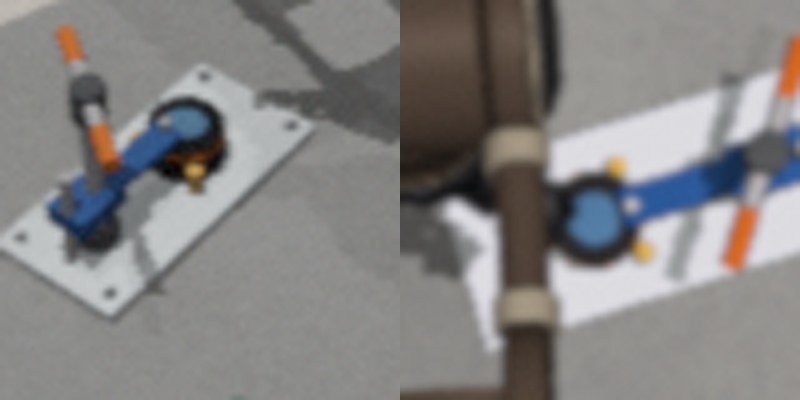

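View pics/end_scene.png

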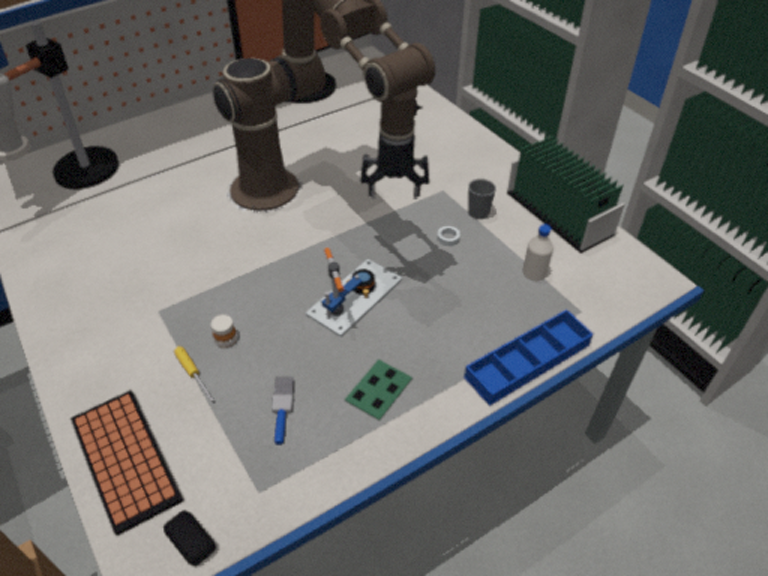

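The cell is upright on the plate against both pins. It shows at (165,125) in the left crop, and at (593,220) between the pins at (616,165) and (643,250) in the right one. The strap is down on it, the arm is clear, and the bystanders are where they started.

```bash
python3 -c "
from rig import arm
print(arm.hand_in(), arm.state()['t'])"
```

```text
the job is handed in; nothing more can be done
the job is handed in; nothing more can be done
```

The lens cell is seated against both pins and clamped, and the job is handed in at about 31 s of the 72 s allowed; no verdict came back.

**What I did:** I set the cell on the plate, let go, and nudged it home with the shut fingers until it stopped firmly at 16–18 N along the fixture's y axis. I then gripped the T-handle by its hub, not a sleeve. I turned it clockwise in two grips by about 402° (7.0 rad) in all. At that point the resisting torque rose from 0.16 to 0.7 N m and the bar stopped moving.

**Last checks:**
- **Strap:** its top had sunk from about 77.5 mm to 59 mm. That means the foot is compressed about 5 mm, or roughly 10 N.
- **Cell:** the top face is flat at 46 mm and the cell looks to touch both pins. The cameras only place it to about 1 mm.
- **Surroundings:** in the final scene view the bystanders are where they started, and the arm stands well clear.

**What went wrong or disagreed:**
- **Height error:** the reported TCP height was about 37 mm lower than the real fingertips. My first grasp closed on air above the cell, which did not move. I corrected for this from the depth picture.
- **First nudge:** it slid a little sideways, so I repeated it centred.
- **Set-down:** the final small step gave a brief 31 N reading at the wrist when the cell met the plate.
- **Handle stop:** the pads slipped about 17° on the hub at the stop. I took the handle's travel from the bar's angle in the pictures.

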